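# Fit a fresh cartridge in the herb keeper and snap its cap back on

### The arm

A 7-joint arm with a two-finger parallel gripper is mounted at the origin on the work surface. World frame = base frame: x ahead of the robot, y to its left, z up, the work surface at z = 0. Lengths are in m, angles in rad, forces in N, time in s.
With the tool pointing down it reaches from about 0.425 to 0.975 m from the base axis. Payload 16.7 kg.
Tool frame: the origin (TCP) lies midway between the tips of the shut fingers; the grasp point (between the pads) lies 19 mm behind it; z points along the fingers, y is the line along which they close (so a half turn about z gives the same grasp; the last joint's range is limited). The gripper opens to 85 mm and grips with 20 to 120 N. Pads are 22 mm wide; open, the fingers measure 114 mm over their backs; the gripper's body (76 mm by 85 mm) begins 54 mm behind the grasp point. The pads swing forward as they close: fully open they stand 13 mm farther back than shut.
Start: joints at [-1.359, 0.426, 0.074, 1.606, -0.034, 1.111, -0.067], TCP at [0.238, 0.631, 0.207] pointing down, gripper open.
Joint ranges: [-2.85, 2.85], [-0.5, 2.14], [-1.23, 1.37], [0.21, 2.46], [-1.02, 4.16], [0.16, 2.05], [-2.73, 2.73]. Speed limits (rad/s): [1.89, 1.89, 2.39, 2.39, 3.01, 3.01, 3.01].

### API

Orientations are given as a 3x3 rotation matrix whose columns are the frame's x, y, z axes.
In Python, from cell import readout, read_camera, calibration, manip gives the robot as it stands.
- The arm moves only by the tool play_rows, never from a script. Its argument "series" is a list of rows, each an object of numbers: "x", "y", "z": the shift along the tool's x, y, z as a fraction of full scale; "rx", "ry", "rz": the turn, a rotation vector about the tool's x, y, z as a fraction of full scale. A call has 1 to 10 rows; each row is the pose to reach, as a shift and turn from the pose commanded when the call began, along the tool's axes at that moment; what a row does not reach only later rows make up. Full scale, the value 1, is 0.5 m for a shift and 60 degrees for a turn. A row lasts 1/10 s, in which the tool goes at most 50 mm and 8.59 degrees, less where a joint would pass 70% of its speed; a pose out of reach is approached as far as the arm can. A call with a number of a shift or a turn outside -1 to 1 is refused whole. A call with a gripper value outside its range is refused whole. "fingers" is the opening, from -1 (shut) to 1 (fully open), set as the call begins (left out, the last holds). The fingers move at their own pace and stop on an object; the grip force is fixed at half the most. Time passes only in rows, so rows that repeat a pose let the fingers close. It gives the time, the measured TCP pose, the force, the opening and the grip force at its end, in the units of the state.
- readout.sense(): the state, without advancing time (a new reading comes with each control period).
- read_camera(name): name is "side" or "top" or "wrist"; returns the picture (384x512x3 uint8, blue, green, red); there is no depth.
- calibration(name): a dict with "camera_matrix" (3x3 intrinsics, pixels), "R" (3x3) and "t" (3): a world point X has camera coordinates R X + t; the wrist camera has in their place "mount" (4x4, takes a point from camera to tool coordinates, whose origin is the TCP and whose axes are the flange's). Camera axes: x right, y down, z forward; pixel columns grow to the right and rows downward; lengths in m; the calibration is good to about 2 mm. A picture is of the moment at which its call begins: read the wrist's pose just before it. calibration takes no time and is no camera call.
- manip.finish_job(): hands the job in; it is judged then, once.
The state is a dict: "time_s": time; "joint_pos": joint angles; "joint_velocities": joint speeds; "effort": joint torques, N m; "position": TCP position; "ee_rot": TCP orientation; "wrist_force": force on the tool from outside, world axes, zero at the start; "moment": the same for the moment, N m; "grip_width": opening from 0.0 (shut) to 1.0 (fully open); "grasp_force": force on a finger pad.
Only numpy, scipy, OpenCV 4.12 (cv2) and the standard library are available. Lean on these libraries where they do the work, as an engineer would, in place of code of your own. Each camera call takes 0.05 s, during which the arm holds its last target. There are 200 camera calls.

### The job

Fit the fresh green freshness cartridge to the herb keeper: pull the push-on cap back by its orange lug as far as it slides, lay the cartridge in the recess this uncovers and press it down flush, then push the cap back until it snaps fully home. Leave the brown spent cartridge and everything else on the worktop where it is.

Things in the scene. Friction and masses are not known exactly. Their poses are not given: they have to be found in the camera images.
- keeper: Herb keeper, fixed to the worktop. Origin on the worktop, x along its length towards the cap end, y across, z up. In its frame (mm): grey base plate 8 high, x -112 to 204, y +-47; clear tub of herbs x -108 to 30, y +-45, top z 77; dark grey neck block x 30 to 100, y +-35, flat top (deck) at z 55, hidden by the cap when that is home.
- recess (a point): Centre of the recess mouth in the neck's deck, level with the deck (keeper frame 65, 0, 55 mm; axes as the keeper). Opening 48 (x) by 36 (y), 2 mm chamfer, 22 deep, with a black lifter plate in it (lifter): a cartridge just laid in stands 10 mm proud and has to be pressed; fully down it is flush with the deck.
- keeper_cap (a joint): Slide of the milky-white captive cap along keeper +x, m: 0 = snapped home over the neck, 0.088 = fully back (end stop), stays where left once back. A snap detent holds it home: about 11 N to start it, gone after 20 mm, the same to push it on again; within about 5 mm of home it snaps in by itself. Elsewhere it drags with about 2 N.
- cap_edge (a point): Middle of the cap's roof edge nearest the tub, on top (at home keeper x 32, y 0, z 63 mm); moves with the cap. Cap: hollow sleeve 76 long (x), 86 wide (y), z 10 to 63, walls 4, open towards the tub, closed at the far end; its ceiling is 4 mm above the deck, so it jams on a cartridge standing more than 4 mm proud.
- cap_lug (a point): Top centre of the orange lug on the cap's roof; moves with the cap, axes as the keeper. Lug: upright rib 10 thick (keeper x), 50 wide (y), 25 high above the cap roof (z 63 to 88 mm); at home it stands at keeper x 92, y 0. Push it from the tub side to take the cap off, from the far side to press it on.
- lifter (a joint): Lifter plate in the recess floor, m: 0 = up (its top 8 mm below the deck), 0.010 = fully down (its top 18 mm below the deck). Friction holds it anywhere; it goes down under about 5 to 8 N and does not spring back.
- fresh: Fresh cartridge: loose leaf-green plastic block 44 (x) x 32 (y) x 18 (z) mm, about 30 g, with five pale ribs (under 1 mm) on top. Origin: centre of underside. Lies flat on the worktop, to the left or to the right of the keeper. Either way round fits.
- fresh_top (a point): Centre of the fresh cartridge's top face (18 mm above its origin).
- spent: Spent cartridge: same shape, dark brown; leave it alone. Origin: centre of underside.
- pepper_mill: Copper-coloured pepper mill, 170 high, 56 across, on the low glass shelf on the right (shelf top 50 mm above the worktop). Origin: centre of underside. Leave alone.
- sugar: Frosted sugar dispenser with steel flip spout, 143 high, 76 across, on the glass shelf. Origin: centre of underside. Leave alone.
- spice_jar: Small spice jar, 100 high, 48 across, on the glass shelf. Origin: centre of underside. Leave alone.
- ramekin_a: White ramekin, 84 across, 45 high, on the worktop. Origin: centre of underside. Leave alone.
- ramekin_b: Blue ramekin, 84 across, 45 high, on the worktop. Origin: centre of underside. Leave alone.
- spoon: Spoon lying flat on the worktop beyond the keeper, wooden handle, under 25 mm high. Leave alone.
There are look-alikes about, which are no part of the job. What is meant by the fresh is not pink or yellow, and is the smaller of those in its own colour.

How it is judged:
On the way, in this order (a step that is already met when the one before it is completed fails the run):
1. the cap is pulled back to 75 mm or more, past its snap and clear of the neck (value of joint keeper_cap above 0.075 m), for 0.2 s.
2. the green cartridge lies in the recess, pressed flush (z of fresh_top in the frame of recess between -0.004 and 0.0025 m and horizontal distance between fresh_top and recess below 0.005 m and angle between fresh's own z axis and vertical below 0.08 rad), for 0.2 s.
At the end, for the whole second after the job is handed in: The green cartridge lies at rest in the recess, within 5 mm of its centre, its top no more than 2.5 mm above (or 4 mm below) the deck and level within 0.08 rad, and the cap is snapped home (within 3 mm of its stop) (all of step 2 and value of joint keeper_cap below 0.003 m and linear speed of fresh below 0.02 m/s); the robot touches nothing.
It fails at once if the brown spent cartridge is moved more than 30 mm (distance of spent from where it was at the start of the episode above 0.03 m).
It fails at once if another thing on the worktop or glass shelf (mill, sugar dispenser, jar, ramekins, spoon) is moved more than 30 mm (distance of any of pepper_mill, sugar, spice_jar, ramekin_a, ramekin_b, spoon from where it was at the start of the episode above 0.03 m).
It also fails if it takes over 62 s, if anything falls off the work surface, if the arm or the gripper's body presses on something with over 40 N, if the wrist force passes 120 N, or if a joint passes its speed limit or range.

## Working session

There is one attempt and no reset: what is moved stays moved. The work goes in short steps, Python scripts to look and compute and a tool call to move; the robot and the scene stay as the last step left them, time stands still between calls to the robot, and variables do not carry over. Pictures are saved under pics/ and viewed, at most 12 in all, crops included, and the job is handed in when it is done.

Besides the shell and the picture viewer there is one more tool, called after "Emit:" as name([rows], argument=value, ...), one row to a line, values as JSON. play_rows: Moves the arm, as the interface text tells. Shift numbers are shares of 0.5 m and turn numbers shares of 60 degrees, none past 1 either way. Its arguments: {"type":"object","properties":{"series":{"type":"array","items":{"type":"object","properties":{"x":{"type":"number"},"y":{"type":"number"},"z":{"type":"number"},"rx":{"type":"number"},"ry":{"type":"number"},"rz":{"type":"number"}}}},"fingers":{"type":"number"}},"required":["series"]}

```bash
mkdir -p pics
python3 - <<'E'
from cell import readout, read_camera, calibration
import cv2, numpy as np
s=readout.sense(); print(s['time_s'],s['position'],np.round(s['ee_rot'],3).tolist(),s['grip_width'])
for n in('top','side'):
    c=calibration(n); print(n,np.round(c['camera_matrix'],1).tolist(),np.round(c['R'],3).tolist(),np.round(c['t'],3).tolist())
    im=read_camera(n); cv2.imwrite(f'pics/{n}0.png',im)
print(calibration('wrist'))
a=cv2.imread('pics/top0.png');cv2.imwrite('pics/top0b.png',cv2.resize(a,(800,600),interpolation=cv2.INTER_CUBIC))
E
```

```text
0.0 [0.23813311 0.63112464 0.20609729] [[-0.936, 0.353, -0.0], [0.353, 0.936, -0.001], [-0.0, -0.001, -1.0]] 0.9982276504969378
top [[461.6, 0.0, 258.8], [0.0, 461.6, 194.4], [0.0, 0.0, 1.0]] [[0.012, -1.0, 0.004], [-0.981, -0.013, -0.191], [0.191, -0.001, -0.982]] [-0.04, 0.571, 1.281]
side [[389.9, 0.0, 259.5], [0.0, 389.9, 188.9], [0.0, 0.0, 1.0]] [[0.993, -0.117, 0.007], [-0.071, -0.65, -0.757], [0.093, 0.751, -0.654]] [-0.574, 0.051, 1.335]
{'camera_matrix': array([[285.15906513,   0.        , 257.86708007],
       [  0.        , 285.15906513, 191.19734877],
       [  0.        ,   0.        ,   1.        ]]), 'mount': array([[ 3.70664254e-04, -9.64216534e-01, -2.65115707e-01,
         6.62635474e-02],
       [ 9.99999923e-01,  3.23606852e-04,  2.21175685e-04,
        -9.20299614e-04],
       [-1.27467992e-04, -2.65115769e-01,  9.64216580e-01,
        -1.66655170e-01],
       [ 0.00000000e+00,  0.00000000e+00,  0.00000000e+00,
         1.00000000e+00]])}
```

View pics/top0b.png

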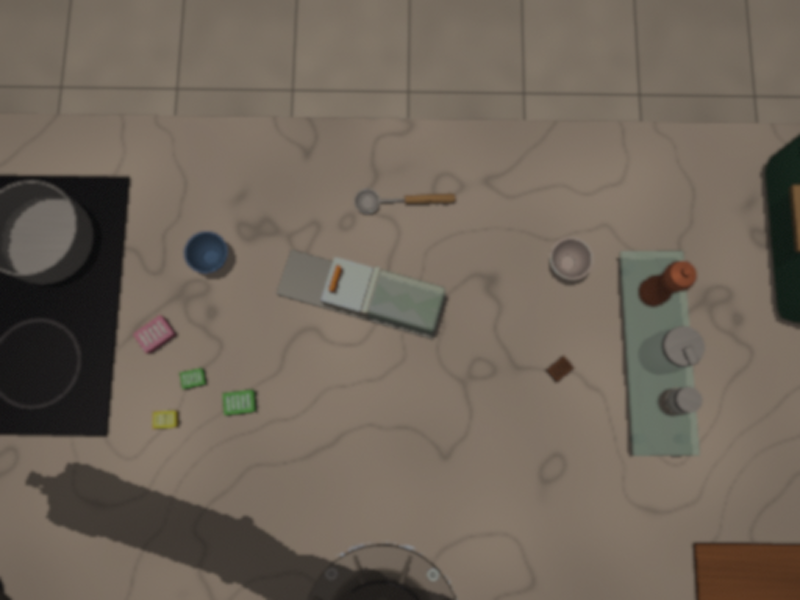

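View pics/side0.png

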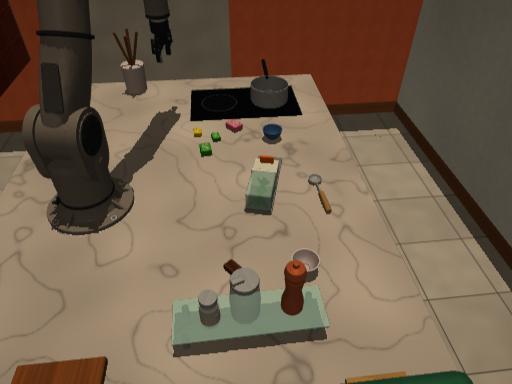

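The top view (800x600) shows two green blocks: a small one at (193,378) and a larger one at (239,402). Yellow is at (165,420) and pink at (155,334). The fresh cartridge should be the smaller green. The keeper's orange lug is at (336,279), with the cap end pointing left. I'll measure all of these and confirm in a crop.

```bash
cat > h.py <<'E'
import cv2, numpy as np
from cell import readout, read_camera, calibration
def cam(name):
    "K, world->cam R,t at this moment"
    c=calibration(name)
    if name!='wrist': return c['camera_matrix'],np.array(c['R']),np.array(c['t'])
    s=readout.sense(); T=np.eye(4);T[:3,:3]=s['ee_rot'];T[:3,3]=s['position']
    M=np.linalg.inv(T@c['mount']); return c['camera_matrix'],M[:3,:3],M[:3,3]
def onplane(px,z,C):
    K,R,t=C; px=np.atleast_2d(np.asarray(px,float))
    d=np.c_[px,np.ones(len(px))]@np.linalg.inv(K).T@R; o=-R.T@t
    return o+d*((z-o[2])/d[:,2])[:,None]
def proj(X,C):
    K,R,t=C; p=(np.atleast_2d(X)@R.T+t)@K.T; return p[:,:2]/p[:,2:]
HSV={'green':((48,110,60),(72,255,255)),'orange':((5,150,80),(16,255,255))}
def blobs(im,lo,hi,amin=30):
    m=cv2.inRange(cv2.cvtColor(im,cv2.COLOR_BGR2HSV),lo,hi)
    cs,_=cv2.findContours(m,cv2.RETR_EXTERNAL,cv2.CHAIN_APPROX_NONE)
    return sorted([c for c in cs if cv2.contourArea(c)>=amin],key=cv2.contourArea)
def rect(c,z,C):
    "min-area rectangle of a contour cast on plane z, mm: centre, sizes, long-axis angle deg"
    P=onplane(c[:,0,:],z,C)[:,:2].astype(np.float32)*1000
    (x,y),(w,h),a=cv2.minAreaRect(P)
    if w<h: w,h,a=h,w,a+90
    return np.round([x,y,w,h,(a+90)%180-90],1)
E
python3 - <<'E'
from h import *
C=cam('top'); im=cv2.imread('pics/top0.png')
for n,z in(('green',.016),('orange',.085)):
    for c in blobs(im,*HSV[n],20):
        print(n,c[:,0].mean(0).round(1),cv2.contourArea(c),rect(c,z,C))
hsv=cv2.cvtColor(im,cv2.COLOR_BGR2HSV)
for u,v in((345,285),(360,285),(400,300),(300,275),(193,378),(239,402),(336,279)): print((u,v),hsv[int(v*.64),int(u*.64)])
cr=im[150:280,80:300]; cv2.imwrite('pics/c1.png',cv2.resize(cr,(792,468),interpolation=cv2.INTER_CUBIC))
E
```

```text
green [156.1 259.9] 24.5 [380.1 264.5  62.6  32.5 -47.5]
orange [214.3 178.2] 21.5 [610.9  94.3  42.3   7.2 -14.6]
orange [435.7 175.4] 175.5 [ 627.  -536.5   44.5   42.9   -3.3]
orange [479.7 366.1] 2138.5 [ 111.1 -621.7  174.6   85.4  -89.3]
(345, 285) [ 51  12 148]
(360, 285) [ 47  12 147]
(400, 300) [ 46  29 113]
(300, 275) [ 23  27 113]
(193, 378) [ 54  59 125]
(239, 402) [ 55  46 133]
(336, 279) [ 14 183 114]
```

View pics/c1.png

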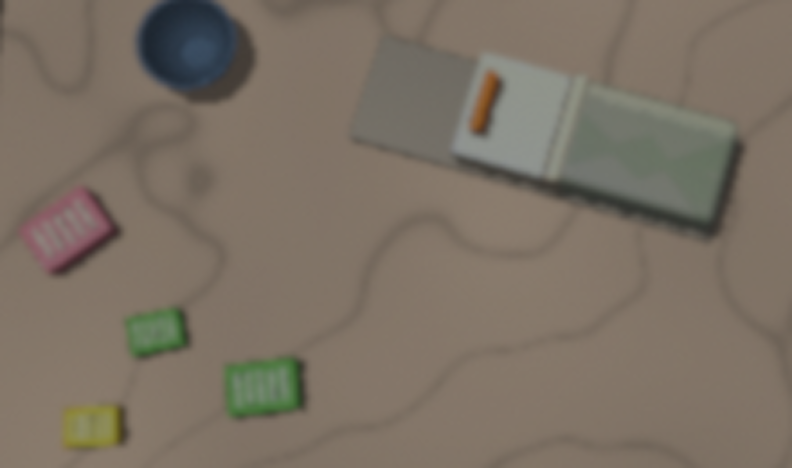

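The crop shows the smaller green block at crop (155,331), which is full-image (123,242). It is about the yellow's size and clearly smaller than the green at crop (263,387), so it is the fresh one. The lug line lies at about -15°, so keeper +x points along roughly 75° in world. I'll move the wrist camera over the area.

Emit:
play_rows([
  {"x": -0.2, "y": -0.15, "z": -0.18, "rz": -0.05},
  {"x": -0.75, "y": -0.55, "z": -0.18, "rz": -0.1},
  {"x": -0.75, "y": -0.55, "z": -0.18, "rz": -0.1},
  {"x": -0.75, "y": -0.55, "z": -0.18, "rz": -0.1},
  {"x": -0.75, "y": -0.55, "z": -0.18, "rz": -0.1},
  {"x": -0.75, "y": -0.55, "z": -0.18, "rz": -0.1},
  {"x": -0.75, "y": -0.55, "z": -0.18, "rz": -0.1},
  {"x": -0.75, "y": -0.55, "z": -0.18, "rz": -0.1},
  {"x": -0.75, "y": -0.55, "z": -0.18, "rz": -0.1},
  {"x": -0.75, "y": -0.55, "z": -0.18, "rz": -0.1},
])

```text
invalid input at $.series[0]: expected keys x, y, z, rx, ry, rz
```

Emit:
play_rows([
  {"x": 0},
  {"x": 0},
  {"x": 0},
  {"x": 0},
], fingers=0)

```text
invalid input at $.series[0]: expected keys x, y, z, rx, ry, rz
```

Run:
```python
from h import *
s=readout.sense(); print(s['time_s'],s['position'].round(4),np.round(s['ee_rot'],3).tolist(),s['grip_width'])
C=cam('wrist'); im=read_camera('wrist'); cv2.imwrite('pics/w1.png',im); np.savez('w1.npz',K=C[0],R=C[1],t=C[2])
T=cam('top'); a=cv2.imread('pics/top0.png')
for nm,i,CC in(('top',a,T),('wrist',im,C)):
  for n,z,lo,hi in(('green',.018,(45,75,40),(75,255,255)),('orange',.088,(5,150,70),(18,255,255))):
    for c in blobs(i,lo,hi,20): print(nm,n,c[:,0].mean(0).round(1),cv2.contourArea(c),rect(c,z,CC))
```

```text
0.1 [0.2382 0.6312 0.2062] [[-0.936, 0.353, -0.0], [0.353, 0.936, -0.001], [-0.0, -0.001, -1.0]] 0.9967295030822952
top green [123.  241.9] 147.0 [432.3 361.6  45.1  32.2 -75.1]
top green [152.8 257.2] 260.5 [389.3 272.2  59.   41.5 -83. ]
top orange [214.3 178.2] 21.5 [610.3  94.   42.2   7.1 -14.6]
top orange [434.9 175.9] 199.0 [ 626.2 -532.5   48.4   44.9   86.3]
top orange [478.7 366. ] 2187.5 [ 111.6 -619.3  176.8   85.2  -89.3]
wrist green [ 81.7 350.5] 71.5 [407.4 278.2  38.5   9.1 -83.2]
```

View pics/w1.png

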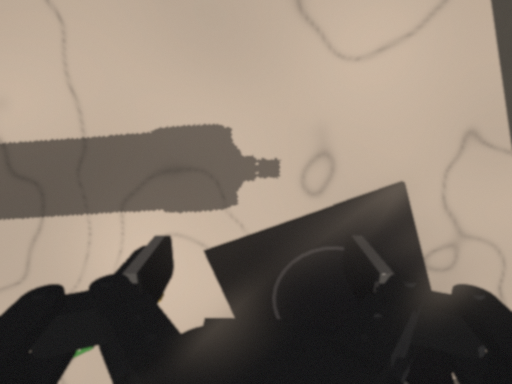

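The move was refused because each row must give all six keys. I'm resending it. The top measurements put fresh at (432,362) mm, size 45x32, which matches. The wrist picture shows the fingers in its lower half, so targets should lie in the upper rows.

Emit:
play_rows([
  {"x": -0.52, "y": -0.29, "z": -0.1, "rx": 0, "ry": 0, "rz": 0},
  {"x": -0.52, "y": -0.29, "z": -0.1, "rx": 0, "ry": 0, "rz": 0},
  {"x": -0.52, "y": -0.29, "z": -0.1, "rx": 0, "ry": 0, "rz": 0},
  {"x": -0.52, "y": -0.29, "z": -0.1, "rx": 0, "ry": 0, "rz": 0},
  {"x": -0.52, "y": -0.29, "z": -0.1, "rx": 0, "ry": 0, "rz": 0},
  {"x": -0.52, "y": -0.29, "z": -0.1, "rx": 0, "ry": 0, "rz": 0},
  {"x": -0.52, "y": -0.29, "z": -0.1, "rx": 0, "ry": 0, "rz": 0},
])

```text
time_s: 0.85
position: [0.4354, 0.3983, 0.2582]
ee_rot: [[-0.932, 0.361, 0.003], [0.361, 0.932, -0.0], [-0.003, 0.001, -1.0]]
wrist_force: [-0.8, 0.4, 0.5]
grip_width: 1.001
grasp_force: 0.0
```

Emit:
play_rows([
  {"x": -0.52, "y": -0.29, "z": -0.1, "rx": 0, "ry": 0, "rz": -0.1},
  {"x": -0.52, "y": -0.29, "z": -0.1, "rx": 0, "ry": 0, "rz": -0.1},
  {"x": -0.52, "y": -0.29, "z": -0.1, "rx": 0, "ry": 0, "rz": -0.1},
  {"x": -0.52, "y": -0.29, "z": -0.1, "rx": 0, "ry": 0, "rz": -0.1},
  {"x": -0.52, "y": -0.29, "z": -0.1, "rx": 0, "ry": 0, "rz": -0.1},
  {"x": -0.52, "y": -0.29, "z": -0.1, "rx": 0, "ry": 0, "rz": -0.1},
  {"x": -0.52, "y": -0.29, "z": -0.1, "rx": 0, "ry": 0, "rz": -0.1},
  {"x": -0.52, "y": -0.29, "z": -0.1, "rx": 0, "ry": 0, "rz": -0.1},
  {"x": -0.52, "y": -0.29, "z": -0.1, "rx": 0, "ry": 0, "rz": -0.1},
], fingers=0)

```text
time_s: 1.75
position: [0.6218, 0.1777, 0.3063]
ee_rot: [[-0.968, 0.252, -0.001], [0.252, 0.968, 0.0], [0.001, -0.0, -1.0]]
wrist_force: [-0.8, 0.3, 0.1]
grip_width: 0.499
grasp_force: 0.0
```

Run:
```python
from h import *
s=readout.sense(); print(s['time_s'],s['position'].round(4),np.round(s['ee_rot'],3).tolist(),s['grip_width'])
C=cam('wrist'); im=read_camera('wrist'); cv2.imwrite('pics/w2.png',im); np.savez('w2.npz',K=C[0],R=C[1],t=C[2])
for n,z,lo,hi in(('green',.018,(45,75,40),(75,255,255)),('orange',.088,(5,150,70),(18,255,255))):
    for c in blobs(im,lo,hi,20): print(n,c[:,0].mean(0).round(1),cv2.contourArea(c),rect(c,z,C))
```

```text
1.75 [0.6218 0.1777 0.3063] [[-0.968, 0.252, -0.001], [0.252, 0.968, 0.0], [0.001, -0.0, -1.0]] 0.49938715049692
green [347.6   4.2] 176.0 [450.  353.8  43.3  16.1  75.4]
orange [198.6 172.1] 133.0 [613.1  95.4  45.    8.3 -17.9]
```

View pics/w2.png

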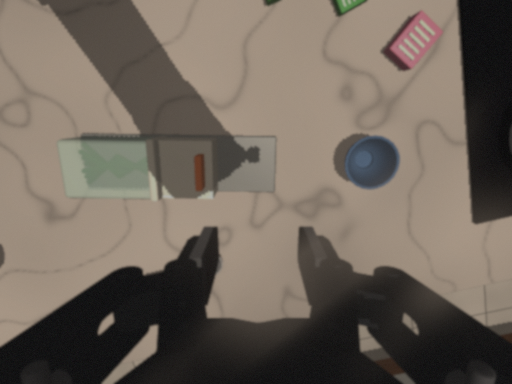

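The wrist view shows the keeper lying horizontally: tub (60–155, 137–197), lug (199,172), and base plate right end at column 275, rows 137–191. So keeper x lies almost exactly along tool y. Next I'll compute the frame from these points.

Run:
```python
from h import *
d=np.load('w2.npz');C=(d['K'],d['R'],d['t']); im=cv2.imread('pics/w2.png')
P=onplane([(275.5,136.5),(275.5,191.5)],.008,C)*1000; print('plate end',P.round(1), np.linalg.norm(P[1]-P[0]),np.degrees(np.arctan2(*(P[0]-P[1])[1::-1])))
for lo,hi in(((0,100,30),(22,255,255)),((0,130,60),(22,255,255))):
  for c in blobs(im[130:210,150:260],lo,hi,40):
    c=c+[150,130]; print(cv2.boundingRect(c),rect(c,.088,C))
# keeper origin hypothesis from plate end
m=P.mean(0)[:2]; u=np.array([.252,.968]); o=m-204*u; print('origin',o,'lug',o+92*u)
w=lambda x,y,z: np.r_[(o+x*u+y*np.array([-u[1],u[0]])),z]/1000
for p in((92,0,88),(92,25,88),(92,-25,88),(97,25,63),(32,43,63),(32,-43,63),(-108,45,77),(-108,-45,77),(204,47,8)): print(p,proj(w(*p),C).round(1))
```

```text
plate end [[599.7 211.8   8. ]
 [688.8 190.2   8. ]] 91.64731316383593 166.34770381388603
(194, 154, 11, 37) [613.1  95.6  50.5  12.9 -15.4]
(195, 155, 9, 35) [613.   95.3  47.6  10.6 -14.7]
origin [592.83353648   3.49757651] lug [616.01753648  92.55357651]
(92, 0, 88) [[197.7 174.8]]
(92, 25, 88) [[196.7 156.8]]
(92, -25, 88) [[198.7 192.3]]
(97, 25, 63) [[203.7 154.2]]
(32, 43, 63) [[157.4 141.6]]
(32, -43, 63) [[162.7 199.4]]
(-108, 45, 77) [[ 51.9 141.1]]
(-108, -45, 77) [[ 63.6 203.5]]
(204, 47, 8) [[276.  135.7]]
```

Emit:
play_rows([
  {"x": -0.023, "y": -0.166, "z": 0.1, "rx": 0, "ry": 0, "rz": 0},
  {"x": -0.023, "y": -0.166, "z": 0.2, "rx": 0, "ry": 0, "rz": 0},
  {"x": -0.023, "y": -0.166, "z": 0.3, "rx": 0, "ry": 0, "rz": 0},
  {"x": -0.023, "y": -0.166, "z": 0.37, "rx": 0, "ry": 0, "rz": 0},
  {"x": -0.023, "y": -0.166, "z": 0.41, "rx": 0, "ry": 0, "rz": 0},
  {"x": -0.023, "y": -0.166, "z": 0.44, "rx": 0, "ry": 0, "rz": 0},
  {"x": -0.023, "y": -0.166, "z": 0.46, "rx": 0, "ry": 0, "rz": 0},
  {"x": -0.023, "y": -0.166, "z": 0.472, "rx": 0, "ry": 0, "rz": 0},
  {"x": -0.023, "y": -0.166, "z": 0.472, "rx": 0, "ry": 0, "rz": 0},
])

```text
time_s: 2.7
position: [0.613, 0.094, 0.0715]
ee_rot: [[-0.968, 0.253, 0.001], [0.253, 0.968, 0.0], [-0.001, 0.001, -1.0]]
wrist_force: [-0.1, -0.6, 0.4]
grip_width: 0.503
grasp_force: 0.0
```

Emit:
play_rows([
  {"x": 0, "y": 0, "z": 0, "rx": 0, "ry": 0, "rz": 0},
  {"x": 0, "y": 0, "z": 0, "rx": 0, "ry": 0, "rz": 0},
  {"x": 0, "y": 0, "z": 0, "rx": 0, "ry": 0, "rz": 0},
  {"x": 0, "y": 0, "z": 0, "rx": 0, "ry": 0, "rz": 0},
  {"x": 0, "y": 0, "z": 0, "rx": 0, "ry": 0, "rz": 0},
  {"x": 0, "y": 0, "z": 0, "rx": 0, "ry": 0, "rz": 0},
  {"x": 0, "y": 0, "z": 0, "rx": 0, "ry": 0, "rz": 0},
], fingers=-1)

```text
time_s: 3.4
position: [0.6125, 0.0933, 0.0708]
ee_rot: [[-0.967, 0.253, -0.0], [0.253, 0.967, -0.0], [0.0, -0.0, -1.0]]
wrist_force: [-0.1, 0.3, 0.4]
grip_width: 0.001
grasp_force: 0.0
```

The fingers closed fully, so the lug was not between them. I'll look.

Run:
```python
from h import *
C=cam('wrist'); a=read_camera('wrist'); b=read_camera('top')[110:240,140:320]; cs=cam('side'); c=read_camera('side')[110:240,200:340]
print(proj(readout.sense()['position'],cam('top')),proj(readout.sense()['position'],cs))
np.savez('w3.npz',K=C[0],R=C[1],t=C[2])
cv2.imwrite('pics/w3.png',a)
b=cv2.resize(b,(400,289),interpolation=3);c=cv2.resize(c,(311,289),interpolation=3); 
out=np.zeros((289+384,800,3),np.uint8)[:600]
a2=cv2.resize(a,(400,300)); out[:300,:400]=a2; out[300:589,:400]=b; out[300:589,420:731]=c
cv2.imwrite('pics/m3.png',out)
```

```text
[[215.26181607 178.68918429]] [[265.90896684 159.61400984]]
```

View pics/m3.png

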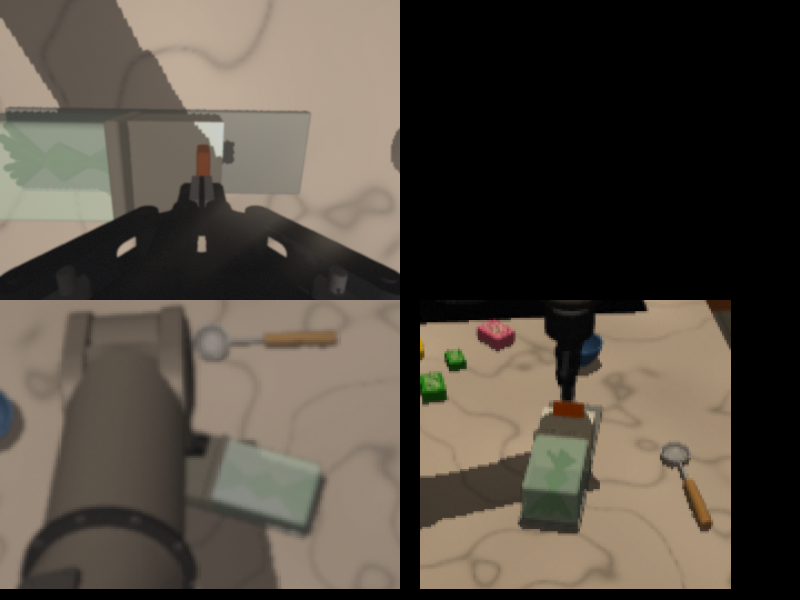

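Run:
```python
from h import *
d=np.load('w3.npz');C=(d['K'],d['R'],d['t']); im=cv2.imread('pics/w3.png')
for c in blobs(im[150:300,200:320],(0,100,30),(22,255,255),40):
    c=c+[200,150]; print(cv2.boundingRect(c),rect(c,.088,C),rect(c,.063,C))
s=readout.sense(); print(s['grip_width'],s['grasp_force'],s['position'],s['wrist_force'],proj(s['position'],C))
cr=im[130:290,180:340]; cv2.imwrite('pics/c3.png',cv2.resize(cr,(600,600),interpolation=cv2.INTER_CUBIC))
```

```text
(252, 185, 17, 41) [596.   97.9  23.2   9.  -14.7] [604.   96.   27.   10.5 -14.7]
4.029232140097883e-05 0.0 [0.61252185 0.09335596 0.0707925 ] [ 0.34476001 -0.27978656  0.43611395] [[259.42270029 222.88696236]]
```

View pics/c3.png

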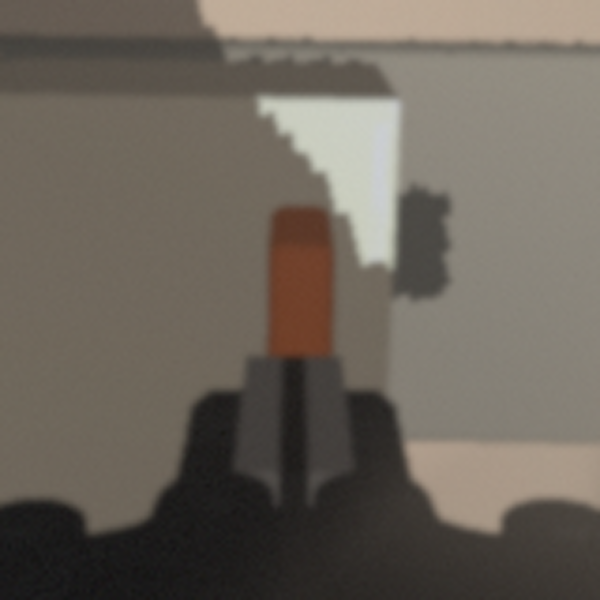

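The lug appears under the shut fingers, not between them. The fingertips look about 20–30 mm higher than the TCP reading implies. I'll find the real height by a gentle touch on the lug top with shut fingers.

Emit:
play_rows([
  {"x": 0, "y": 0, "z": 0.004, "rx": 0, "ry": 0, "rz": 0},
  {"x": 0, "y": 0, "z": 0.008, "rx": 0, "ry": 0, "rz": 0},
  {"x": 0, "y": 0, "z": 0.008, "rx": 0, "ry": 0, "rz": 0},
])

```text
time_s: 3.85
position: [0.6123, 0.0933, 0.0664]
ee_rot: [[-0.967, 0.253, -0.001], [0.253, 0.967, -0.0], [0.001, -0.0, -1.0]]
wrist_force: [-0.3, 0.4, 0.6]
grip_width: 0.003
grasp_force: 0.0
```

Run:
```python
from h import *
d=np.load('w2.npz');C=(d['K'],d['R'],d['t']); T=cam('top')
# camera height check: triangulate fixed points seen in both w2 and top0: lug, ramekin_b, pink, spoon bowl
w=cv2.imread('pics/w2.png');t=cv2.imread('pics/top0.png')
def cen(im,lo,hi,roi):
    y0,y1,x0,x1=roi; c=blobs(im[y0:y1,x0:x1],lo,hi,20)[-1]; m=cv2.moments(c); return m['m10']/m['m00']+x0,m['m01']/m['m00']+y0
for n,lo,hi,r1,r2 in(('lug',(0,100,30),(22,255,255),(140,210,180,220),(165,195,200,225)),('pink',(160,60,50),(180,255,255),(0,80,370,460),(190,240,70,120)),('blue',(95,80,20),(125,255,255),(120,200,330,410),(140,185,105,155))):
    a=cen(w,lo,hi,r1);b=cen(t,lo,hi,r2)
    for z in(.018,.045,.088): print(n,z,onplane(a,z,C).round(4),onplane(b,z,T).round(4))
    P=[c[0]@np.c_[c[1],c[2]] for c in(C,T)]; X=cv2.triangulatePoints(P[0],P[1],np.array(a)[:,None],np.array(b)[:,None]); print((X[:3]/X[3]).T.round(4))
```

```text
lug 0.018 [[0.622  0.0779 0.018 ]] [[0.626  0.1015 0.018 ]]
lug 0.045 [[0.6182 0.0848 0.045 ]] [[0.6198 0.0988 0.045 ]]
lug 0.088 [[0.6121 0.0957 0.088 ]] [[0.6099 0.0946 0.088 ]]
[[0.6114 0.0949 0.0835]]
pink 0.018 [[0.5162 0.4362 0.018 ]] [[0.5147 0.4396 0.018 ]]
pink 0.045 [[0.5187 0.4218 0.045 ]] [[0.5107 0.4302 0.045 ]]
pink 0.088 [[0.5226 0.3989 0.088 ]] [[0.5043 0.4152 0.088 ]]
[[0.516  0.4431 0.0068]]Traceback (most recent call last):
  File "<stdin>", line 8, in <module>
  File "<stdin>", line 6, in cen
IndexError: list index out of range
```

Emit:
play_rows([
  {"x": 0, "y": 0, "z": 0.004, "rx": 0, "ry": 0, "rz": 0},
  {"x": 0, "y": 0, "z": 0.008, "rx": 0, "ry": 0, "rz": 0},
  {"x": 0, "y": 0, "z": 0.008, "rx": 0, "ry": 0, "rz": 0},
])

```text
time_s: 4.15
position: [0.6127, 0.0935, 0.0635]
ee_rot: [[-0.967, 0.253, 0.0], [0.253, 0.967, 0.0], [-0.0, 0.0, -1.0]]
wrist_force: [-5.2, -0.1, 12.6]
grip_width: 0.001
grasp_force: 6.3
```

Contact is at TCP z≈0.064 with the fingers on the lug, whose top is at 0.088. The real tips are therefore about 24 mm behind the reported TCP. To check, I'll back off, open, go lower in steps while watching the force, and close.

Emit:
play_rows([
  {"x": 0, "y": 0, "z": -0.03, "rx": 0, "ry": 0, "rz": 0},
  {"x": 0, "y": 0, "z": -0.03, "rx": 0, "ry": 0, "rz": 0},
  {"x": 0, "y": 0, "z": -0.03, "rx": 0, "ry": 0, "rz": 0},
  {"x": 0, "y": 0, "z": -0.03, "rx": 0, "ry": 0, "rz": 0},
  {"x": 0, "y": 0, "z": -0.02, "rx": 0, "ry": 0, "rz": 0},
  {"x": 0, "y": 0, "z": -0.01, "rx": 0, "ry": 0, "rz": 0},
  {"x": 0, "y": 0, "z": 0, "rx": 0, "ry": 0, "rz": 0},
  {"x": 0, "y": 0, "z": 0.007, "rx": 0, "ry": 0, "rz": 0},
  {"x": 0, "y": 0, "z": 0.007, "rx": 0, "ry": 0, "rz": 0},
], fingers=-0.2)

```text
time_s: 5.05
position: [0.6121, 0.0933, 0.0585]
ee_rot: [[-0.967, 0.253, -0.001], [0.253, 0.967, -0.0], [0.001, -0.001, -1.0]]
wrist_force: [-0.6, -0.2, 0.2]
grip_width: 0.401
grasp_force: 0.0
```

Emit:
play_rows([
  {"x": 0, "y": 0, "z": 0.004, "rx": 0, "ry": 0, "rz": 0},
  {"x": 0, "y": 0, "z": 0.008, "rx": 0, "ry": 0, "rz": 0},
  {"x": 0, "y": 0, "z": 0.008, "rx": 0, "ry": 0, "rz": 0},
])

```text
time_s: 5.35
position: [0.6124, 0.0933, 0.0551]
ee_rot: [[-0.967, 0.253, -0.0], [0.253, 0.967, -0.0], [0.0, -0.0, -1.0]]
wrist_force: [0.0, 0.7, 0.4]
grip_width: 0.398
grasp_force: 0.0
```

No contact at 0.055, so the offset is confirmed. I'll go to 0.047 and close.

Emit:
play_rows([
  {"x": 0, "y": 0, "z": 0.008, "rx": 0, "ry": 0, "rz": 0},
  {"x": 0, "y": 0, "z": 0.016, "rx": 0, "ry": 0, "rz": 0},
  {"x": 0, "y": 0, "z": 0.016, "rx": 0, "ry": 0, "rz": 0},
])

```text
time_s: 5.65
position: [0.6121, 0.0933, 0.0466]
ee_rot: [[-0.967, 0.253, -0.001], [0.253, 0.967, -0.0], [0.001, -0.001, -1.0]]
wrist_force: [-0.4, 0.3, -0.4]
grip_width: 0.401
grasp_force: 0.0
```

Emit:
play_rows([
  {"x": 0, "y": 0, "z": 0, "rx": 0, "ry": 0, "rz": 0},
  {"x": 0, "y": 0, "z": 0, "rx": 0, "ry": 0, "rz": 0},
  {"x": 0, "y": 0, "z": 0, "rx": 0, "ry": 0, "rz": 0},
  {"x": 0, "y": 0, "z": 0, "rx": 0, "ry": 0, "rz": 0},
  {"x": 0, "y": 0, "z": 0, "rx": 0, "ry": 0, "rz": 0},
  {"x": 0, "y": 0, "z": 0, "rx": 0, "ry": 0, "rz": 0},
], fingers=-1)

```text
time_s: 6.25
position: [0.6127, 0.094, 0.0475]
ee_rot: [[-0.967, 0.253, 0.0], [0.253, 0.967, 0.001], [-0.0, 0.001, -1.0]]
wrist_force: [0.4, 5.6, 1.7]
grip_width: 0.096
grasp_force: 62.3
```

Emit:
play_rows([
  {"x": 0, "y": 0.01, "z": 0, "rx": 0, "ry": 0, "rz": 0},
  {"x": 0, "y": 0.025, "z": 0, "rx": 0, "ry": 0, "rz": 0},
  {"x": 0, "y": 0.045, "z": 0, "rx": 0, "ry": 0, "rz": 0},
  {"x": 0, "y": 0.07, "z": 0, "rx": 0, "ry": 0, "rz": 0},
  {"x": 0, "y": 0.095, "z": 0, "rx": 0, "ry": 0, "rz": 0},
  {"x": 0, "y": 0.12, "z": 0, "rx": 0, "ry": 0, "rz": 0},
  {"x": 0, "y": 0.14, "z": 0, "rx": 0, "ry": 0, "rz": 0},
  {"x": 0, "y": 0.155, "z": 0, "rx": 0, "ry": 0, "rz": 0},
  {"x": 0, "y": 0.165, "z": 0, "rx": 0, "ry": 0, "rz": 0},
  {"x": 0, "y": 0.172, "z": 0, "rx": 0, "ry": 0, "rz": 0},
])

```text
time_s: 7.25
position: [0.6357, 0.1774, 0.0475]
ee_rot: [[-0.967, 0.253, 0.002], [0.253, 0.967, -0.0], [-0.002, 0.0, -1.0]]
wrist_force: [7.6, -3.2, 0.3]
grip_width: 0.1
grasp_force: 62.1
```

Emit:
play_rows([
  {"x": 0, "y": 0.004, "z": 0, "rx": 0, "ry": 0, "rz": 0},
  {"x": 0, "y": 0.006, "z": 0, "rx": 0, "ry": 0, "rz": 0},
  {"x": 0, "y": 0.006, "z": 0, "rx": 0, "ry": 0, "rz": 0},
  {"x": 0, "y": 0.006, "z": 0, "rx": 0, "ry": 0, "rz": 0},
])

```text
time_s: 7.65
position: [0.6362, 0.1791, 0.0475]
ee_rot: [[-0.967, 0.254, 0.002], [0.254, 0.967, -0.001], [-0.002, -0.0, -1.0]]
wrist_force: [4.2, -6.6, 2.7]
grip_width: 0.097
grasp_force: 62.3
```

The cap is pulled 88 mm back. I'll release, rise, and look at the recess.

Emit:
play_rows([
  {"x": 0, "y": 0, "z": 0, "rx": 0, "ry": 0, "rz": 0},
  {"x": 0, "y": 0, "z": 0, "rx": 0, "ry": 0, "rz": 0},
  {"x": 0, "y": 0, "z": 0, "rx": 0, "ry": 0, "rz": 0},
  {"x": 0, "y": 0, "z": 0, "rx": 0, "ry": 0, "rz": 0},
  {"x": 0, "y": 0, "z": -0.06, "rx": 0, "ry": 0, "rz": 0},
  {"x": 0, "y": 0, "z": -0.15, "rx": 0, "ry": 0, "rz": 0},
], fingers=0)

```text
time_s: 8.25
position: [0.6332, 0.1792, 0.1207]
ee_rot: [[-0.967, 0.253, -0.005], [0.253, 0.967, -0.002], [0.004, -0.003, -1.0]]
wrist_force: [0.2, 0.4, -0.0]
grip_width: 0.503
grasp_force: 0.0
```

Emit:
play_rows([
  {"x": -0.04, "y": -0.08, "z": -0.08, "rx": 0, "ry": 0, "rz": 0},
  {"x": -0.08, "y": -0.16, "z": -0.15, "rx": 0, "ry": 0, "rz": 0},
  {"x": -0.087, "y": -0.18, "z": -0.15, "rx": 0, "ry": 0, "rz": 0},
  {"x": -0.087, "y": -0.18, "z": -0.15, "rx": 0, "ry": 0, "rz": 0},
  {"x": -0.087, "y": -0.18, "z": -0.15, "rx": 0, "ry": 0, "rz": 0},
])

```text
time_s: 8.75
position: [0.6543, 0.0814, 0.1974]
ee_rot: [[-0.967, 0.254, 0.0], [0.254, 0.967, 0.0], [0.0, 0.0, -1.0]]
wrist_force: [0.2, 0.6, -0.4]
grip_width: 0.503
grasp_force: 0.0
```

Run:
```python
from h import *
s=readout.sense(); print(s['time_s'],s['position'].round(4),s['wrist_force'].round(1))
C=cam('wrist'); im=read_camera('wrist'); np.savez('w4.npz',K=C[0],R=C[1],t=C[2]); cv2.imwrite('pics/w4.png',im)
print(proj([[.6055,.068,.055]],C))
cv2.imwrite('pics/w4b.png',cv2.resize(im,(800,600),interpolation=3))
```

```text
8.75 [0.6543 0.0814 0.1974] [ 0.2  0.6 -0.4]
[[234.94829988 134.76196418]]
```

View pics/w4b.png

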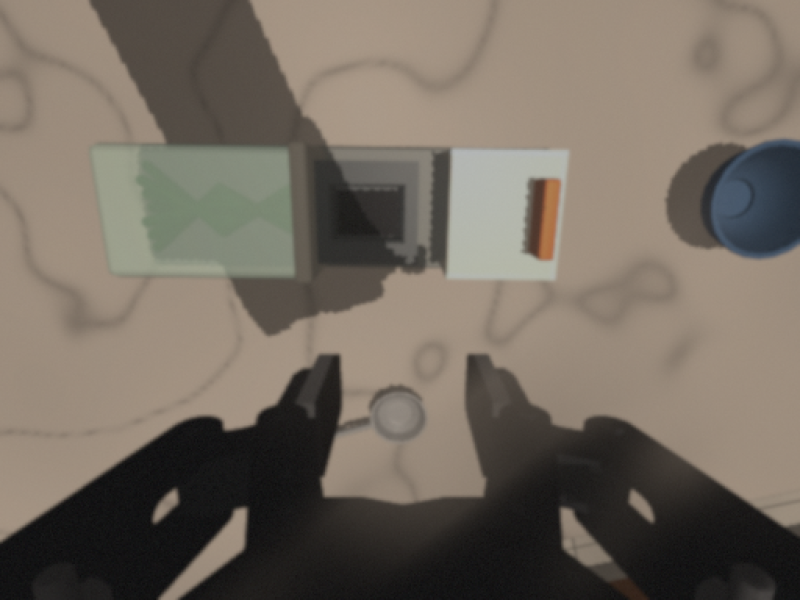

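The recess (black) spans about (333–405, 185–240) in the 800-wide picture. Its predicted centre (367,211) falls right in it. Refining now.

Run:
```python
from h import *
d=np.load('w4.npz');C=(d['K'],d['R'],d['t']); im=cv2.imread('pics/w4.png'); g=cv2.cvtColor(im,cv2.COLOR_BGR2GRAY)
print('row',g[140,195:300].tolist()); print('col',g[90:180,232].tolist()); print('col2',g[90:185,310].tolist())
hsv=cv2.cvtColor(im,cv2.COLOR_BGR2HSV)
for c in blobs(im[80:190,280:380],(0,0,135),(180,60,255),200): c=c+[280,80]; print('roof',cv2.boundingRect(c),rect(c,.063,C))
for c in blobs(im[100:190,320:370],(0,100,30),(22,255,255),40): c=c+[320,100]; print('lug',rect(c,.088,C))
for th in(30,36,42):
  for c in blobs(im[95:180,200:275],(0,0,0),(180,255,th),200): c=c+[200,95]; print(th,cv2.boundingRect(c),rect(c,.055,C),rect(c,.047,C))
```

```text
row [93, 88, 82, 74, 70, 67, 65, 57, 52, 48, 49, 50, 48, 48, 48, 45, 45, 39, 41, 38, 36, 34, 30, 30, 29, 30, 31, 33, 33, 32, 32, 31, 29, 32, 32, 31, 32, 31, 33, 34, 39, 44, 44, 47, 48, 47, 49, 48, 46, 49, 52, 50, 50, 49, 48, 51, 52, 52, 52, 50, 52, 56, 62, 73, 90, 99, 102, 104, 103, 104, 105, 109, 116, 122, 126, 124, 126, 126, 127, 119, 104, 83, 72, 67, 68, 68, 67, 68, 70, 70, 76, 104, 143, 168, 177, 180, 180, 180, 180, 181, 180, 181, 180, 180, 180]
col [155, 153, 147, 132, 115, 114, 122, 125, 127, 126, 126, 123, 117, 108, 101, 100, 101, 100, 100, 101, 99, 99, 100, 99, 100, 98, 95, 87, 79, 80, 84, 75, 58, 51, 48, 49, 46, 48, 48, 47, 47, 46, 46, 47, 45, 41, 33, 34, 32, 32, 31, 31, 32, 25, 32, 30, 29, 30, 31, 35, 36, 41, 42, 42, 45, 47, 47, 47, 48, 47, 47, 47, 48, 48, 49, 48, 49, 50, 53, 58, 64, 73, 77, 79, 80, 82, 80, 79, 80, 80]
col2 [150, 151, 151, 149, 150, 159, 175, 180, 181, 181, 181, 181, 180, 181, 181, 181, 180, 180, 181, 180, 180, 180, 181, 181, 180, 181, 181, 181, 181, 182, 181, 179, 180, 181, 180, 181, 181, 180, 181, 180, 180, 180, 181, 180, 179, 180, 180, 180, 181, 181, 182, 180, 181, 180, 182, 181, 180, 180, 180, 181, 180, 180, 181, 180, 181, 181, 180, 181, 182, 180, 181, 180, 181, 180, 181, 181, 181, 180, 180, 180, 181, 180, 181, 181, 180, 180, 180, 178, 170, 158, 151, 148, 148, 150, 150]
roof (280, 80, 100, 110) [633.1 165.7 113.8 108.2 -13.5]
lug [636.6 174.5  47.4  14.  -15.3]
36 (215, 122, 27, 29) [605.5  60.5  29.3  28.1 -17. ] [605.9  59.5  30.   28.8 -17. ]
42 (212, 120, 31, 33) [605.   59.1  33.6  32.4 -15.5] [605.4  58.2  34.5  33.2 -15.5]
```

Run:
```python
from h import *
d=np.load('w4.npz');C=(d['K'],d['R'],d['t']); im=cv2.imread('pics/w4.png')
a=np.radians(74.6);u=np.array([np.cos(a),np.sin(a)]);v=np.array([-u[1],u[0]])
k=lambda X:(X[:,:2]*1000-np.array([636.2,179.1]))@np.c_[u,v]   # rel. to gripped TCP; x:+180
g=cv2.cvtColor(im,cv2.COLOR_BGR2GRAY).astype(float)
for col in(292,300,310,320,330):
    p=g[85:190,col]; i=np.argmax(np.diff(p)[:30])+85.5; j=np.argmin(np.diff(p)[70:])+70+85.5
    X=k(onplane([(col,i),(col,j)],.063,C)); print(col,i,j,X.round(1).tolist(),'mid',X[:,1].mean().round(2),'w',(X[0]-X[1])[1].round(1))
for row in(105,130,160):
    p=g[row,275:300]; i=np.argmax(np.diff(p))+275.5; print('edge',row,i,k(onplane([(i,row)],.063,C)).round(1),'expect x',120-180)
print('hole edges', k(onplane([(258,134),(234,117),(234,150.5)],.055,C)).round(1),'expect x -91 (or -89 chamfer)')
c=blobs(im[100:190,320:370],(0,100,30),(22,255,255),40)[-1]+[320,100]; print('lug blob',k(onplane(c[:,0],.088,C)).min(0),k(onplane(c[:,0],.088,C)).max(0))
# fresh from top
c=blobs(cv2.imread('pics/top0.png'),(45,75,40),(75,255,255),20)[0]; print(rect(c,.018,cam('top')),rect(c,.009,cam('top')))
```

```text
292 94.5 178.5 [[-57.2, 41.1], [-53.4, -45.1]] mid -2.02 w 86.2
300 94.5 177.5 [[-49.1, 41.2], [-44.8, -43.9]] mid -1.36 w 85.0
310 95.5 178.5 [[-39.1, 40.3], [-33.9, -44.9]] mid -2.26 w 85.2
320 95.5 178.5 [[-29.0, 40.5], [-23.1, -44.7]] mid -2.14 w 85.2
330 95.5 178.5 [[-19.0, 40.6], [-12.2, -44.6]] mid -2.01 w 85.2
edge 105 287.5 [[-61.3  30.9]] expect x -60
edge 130 286.5 [[-61.3   6.2]] expect x -60
edge 160 285.5 [[-61.2 -25. ]] expect x -60
hole edges [[ -90.7    1.2]
 [-116.1   18.4]
 [-116.4  -16.7]] expect x -91 (or -89 chamfer)
lug blob [-11.37100714 -25.25779758] [ 2.61781025 22.11589259]
[432.3 361.6  45.1  32.2 -75.1] [433.  364.2  45.4  32.4 -75.1]
```

The cap width comes out at 86 mm, so the measurement is good. Relative to the gripped-lug TCP (636.2,179.1), the recess is at x -115 and y about -2 mm. Next I'll turn the tool 60° and view the fresh cartridge.

Emit:
play_rows([
  {"x": 0.08, "y": 0.05, "z": 0, "rx": 0, "ry": 0, "rz": 0.14},
  {"x": 0.16, "y": 0.1, "z": 0, "rx": 0, "ry": 0, "rz": 0.28},
  {"x": 0.24, "y": 0.15, "z": 0.02, "rx": 0, "ry": 0, "rz": 0.42},
  {"x": 0.32, "y": 0.2, "z": 0.04, "rx": 0, "ry": 0, "rz": 0.56},
  {"x": 0.4, "y": 0.25, "z": 0.06, "rx": 0, "ry": 0, "rz": 0.7},
  {"x": 0.48, "y": 0.3, "z": 0.075, "rx": 0, "ry": 0, "rz": 0.84},
  {"x": 0.522, "y": 0.342, "z": 0.075, "rx": 0, "ry": 0, "rz": 0.97},
  {"x": 0.522, "y": 0.342, "z": 0.075, "rx": 0, "ry": 0, "rz": 1},
  {"x": 0.522, "y": 0.342, "z": 0.075, "rx": 0, "ry": 0, "rz": 1},
  {"x": 0.522, "y": 0.342, "z": 0.075, "rx": 0, "ry": 0, "rz": 1},
], fingers=0.1)

```text
time_s: 9.8
position: [0.4448, 0.313, 0.1594]
ee_rot: [[-0.268, 0.964, -0.0], [0.964, 0.268, -0.001], [-0.001, -0.001, -1.0]]
wrist_force: [-0.3, 0.1, 0.9]
grip_width: 0.553
grasp_force: 0.0
```

Emit:
play_rows([
  {"x": 0, "y": 0, "z": 0, "rx": 0, "ry": 0, "rz": 0},
  {"x": 0, "y": 0, "z": 0, "rx": 0, "ry": 0, "rz": 0},
])

```text
time_s: 10.0
position: [0.4456, 0.3123, 0.1598]
ee_rot: [[-0.264, 0.964, -0.0], [0.964, 0.264, -0.0], [-0.0, -0.0, -1.0]]
wrist_force: [-0.0, -0.0, 0.0]
grip_width: 0.554
grasp_force: 0.0
```

Run:
```python
from h import *
s=readout.sense(); R=s['ee_rot']; print(s['time_s'],s['position'].round(4),np.round(R,3).tolist(),s['joint_pos'].round(2))
C=cam('wrist'); im=read_camera('wrist'); cv2.imwrite('pics/w5.png',im)
for z in(.018,.009):
  for c in blobs(im,(40,75,40),(80,255,255),100):
    r=rect(c,z,C); D=np.r_[r[:2]/1000,0]-s['position']; print(z,cv2.boundingRect(c),r,'tool xy',(R.T@D)[:2].round(4),'y ang',np.degrees(np.arctan2(R[1,1],R[0,1])))
```

```text
10.0 [0.4456 0.3123 0.1598] [[-0.264, 0.964, -0.0], [0.964, 0.264, -0.0], [-0.0, -0.0, -1.0]] [-1.11  0.28  0.46  1.97 -0.15  0.92 -0.31]
0.018 (245, 108, 31, 43) [434.8 359.9  42.9  31.2 -77.4] tool xy [0.0488 0.0021] y ang 15.31726277854303
0.018 (182, 170, 41, 54) [391.2 270.5  60.3  42.5 -81.9] tool xy [-0.0259 -0.0635] y ang 15.31726277854303
0.009 (245, 108, 31, 43) [435.  359.4  44.2  32.1 -77.4] tool xy [0.0483 0.0022] y ang 15.31726277854303
0.009 (182, 170, 41, 54) [390.1 267.4  62.1  43.7 -81.9] tool xy [-0.0286 -0.0654] y ang 15.31726277854303
```

Fresh measures 43x31 mm at (435,360), agreeing with the top camera. I'll go down over it in stages.

Emit:
play_rows([
  {"x": 0.05, "y": 0.004, "z": 0.03, "rx": 0, "ry": 0, "rz": 0.033},
  {"x": 0.098, "y": 0.004, "z": 0.08, "rx": 0, "ry": 0, "rz": 0.033},
  {"x": 0.098, "y": 0.004, "z": 0.15, "rx": 0, "ry": 0, "rz": 0.033},
  {"x": 0.098, "y": 0.004, "z": 0.21, "rx": 0, "ry": 0, "rz": 0.033},
  {"x": 0.098, "y": 0.004, "z": 0.26, "rx": 0, "ry": 0, "rz": 0.033},
  {"x": 0.098, "y": 0.004, "z": 0.29, "rx": 0, "ry": 0, "rz": 0.033},
  {"x": 0.098, "y": 0.004, "z": 0.31, "rx": 0, "ry": 0, "rz": 0.033},
  {"x": 0.098, "y": 0.004, "z": 0.32, "rx": 0, "ry": 0, "rz": 0.033},
  {"x": 0.098, "y": 0.004, "z": 0.32, "rx": 0, "ry": 0, "rz": 0.033},
])

```text
time_s: 10.95
position: [0.4344, 0.3607, -0.0001]
ee_rot: [[-0.231, 0.973, 0.0], [0.973, 0.231, 0.0], [0.0, 0.0, -1.0]]
wrist_force: [-0.4, 0.7, 0.4]
grip_width: 0.549
grasp_force: 0.0
```

Emit:
play_rows([
  {"x": 0, "y": 0, "z": 0.01, "rx": 0, "ry": 0, "rz": 0},
  {"x": 0, "y": 0, "z": 0.02, "rx": 0, "ry": 0, "rz": 0},
  {"x": 0, "y": 0, "z": 0.028, "rx": 0, "ry": 0, "rz": 0},
  {"x": 0, "y": 0, "z": 0.034, "rx": 0, "ry": 0, "rz": 0},
  {"x": 0, "y": 0, "z": 0.034, "rx": 0, "ry": 0, "rz": 0},
])

```text
time_s: 11.45
position: [0.4339, 0.3606, -0.0176]
ee_rot: [[-0.231, 0.973, -0.0], [0.973, 0.231, -0.0], [-0.0, -0.001, -1.0]]
wrist_force: [-0.0, -0.5, 0.3]
grip_width: 0.552
grasp_force: 0.0
```

Run:
```python
from h import *
im=read_camera('wrist'); cv2.imwrite('pics/w6.png',im)
cv2.imwrite('pics/w6b.png',cv2.resize(im[130:330,130:400],(780,578),interpolation=3))
```

```text
(no output)
```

View pics/w6b.png

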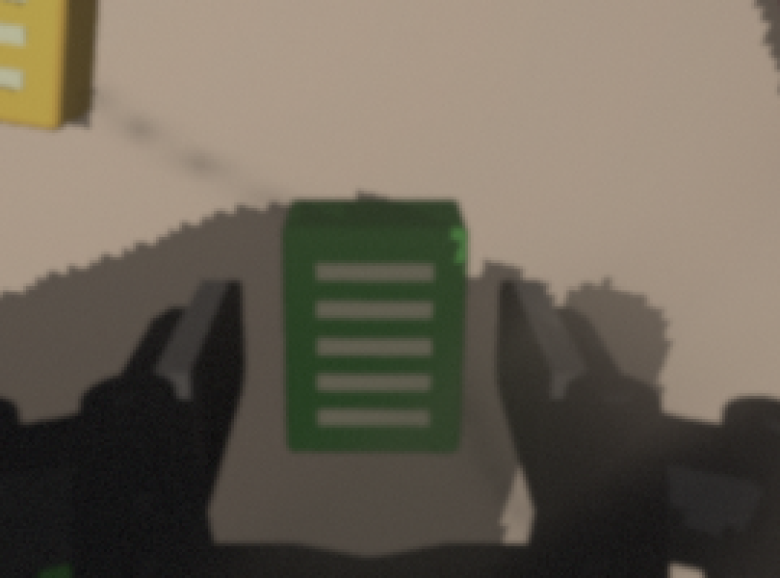

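The cartridge (285–465, 205–450 in the crop) is centred between the fingers. Closing, then lifting.

Emit:
play_rows([
  {"x": 0, "y": 0, "z": 0, "rx": 0, "ry": 0, "rz": 0},
  {"x": 0, "y": 0, "z": 0, "rx": 0, "ry": 0, "rz": 0},
  {"x": 0, "y": 0, "z": 0, "rx": 0, "ry": 0, "rz": 0},
  {"x": 0, "y": 0, "z": 0, "rx": 0, "ry": 0, "rz": 0},
  {"x": 0, "y": 0, "z": 0, "rx": 0, "ry": 0, "rz": 0},
  {"x": 0, "y": 0, "z": 0, "rx": 0, "ry": 0, "rz": 0},
], fingers=-1)

```text
time_s: 12.1
position: [0.4342, 0.3607, -0.0168]
ee_rot: [[-0.231, 0.973, 0.0], [0.973, 0.231, 0.0], [0.0, 0.0, -1.0]]
wrist_force: [-1.9, -1.2, 5.8]
grip_width: 0.355
grasp_force: 59.6
```

Emit:
play_rows([
  {"x": 0, "y": 0, "z": -0.02, "rx": 0, "ry": 0, "rz": 0},
  {"x": 0, "y": 0, "z": -0.08, "rx": 0, "ry": 0, "rz": 0},
  {"x": 0, "y": 0, "z": -0.16, "rx": 0, "ry": 0, "rz": 0},
  {"x": 0, "y": 0, "z": -0.25, "rx": 0, "ry": 0, "rz": 0},
  {"x": 0, "y": 0, "z": -0.29, "rx": 0, "ry": 0, "rz": 0},
  {"x": 0, "y": 0, "z": -0.29, "rx": 0, "ry": 0, "rz": 0},
])

```text
time_s: 12.7
position: [0.4355, 0.3619, 0.1316]
ee_rot: [[-0.231, 0.973, 0.003], [0.973, 0.231, 0.005], [0.004, 0.004, -1.0]]
wrist_force: [-0.4, -0.3, -0.8]
grip_width: 0.358
grasp_force: 59.5
```

Held (width matches 32 mm). I'll carry it to a viewing position beside the recess with tool y along keeper y.

Emit:
play_rows([
  {"x": -0.06, "y": 0.015, "z": -0.04, "rx": 0, "ry": 0, "rz": 0.06},
  {"x": -0.14, "y": 0.03, "z": -0.04, "rx": 0, "ry": 0, "rz": 0.12},
  {"x": -0.23, "y": 0.05, "z": -0.04, "rx": 0, "ry": 0, "rz": 0.18},
  {"x": -0.32, "y": 0.07, "z": -0.04, "rx": 0, "ry": 0, "rz": 0.24},
  {"x": -0.41, "y": 0.09, "z": -0.04, "rx": 0, "ry": 0, "rz": 0.3},
  {"x": -0.5, "y": 0.11, "z": -0.04, "rx": 0, "ry": 0, "rz": 0.36},
  {"x": -0.59, "y": 0.13, "z": -0.04, "rx": 0, "ry": 0, "rz": 0.42},
  {"x": -0.67, "y": 0.145, "z": -0.04, "rx": 0, "ry": 0, "rz": 0.46},
  {"x": -0.72, "y": 0.15, "z": -0.04, "rx": 0, "ry": 0, "rz": 0.48},
  {"x": -0.738, "y": 0.154, "z": -0.04, "rx": 0, "ry": 0, "rz": 0.48},
])

```text
time_s: 13.7
position: [0.5943, 0.016, 0.1475]
ee_rot: [[0.271, 0.963, -0.001], [0.963, -0.271, -0.001], [-0.001, -0.0, -1.0]]
wrist_force: [-0.1, 0.6, -0.2]
grip_width: 0.354
grasp_force: 59.5
```

Emit:
play_rows([
  {"x": 0, "y": 0, "z": 0, "rx": 0, "ry": 0, "rz": 0},
  {"x": 0, "y": 0, "z": 0, "rx": 0, "ry": 0, "rz": 0},
])

```text
time_s: 13.9
position: [0.5938, 0.0207, 0.1475]
ee_rot: [[0.265, 0.964, -0.001], [0.964, -0.265, 0.0], [0.0, -0.001, -1.0]]
wrist_force: [0.4, 0.7, -0.1]
grip_width: 0.356
grasp_force: 59.5
```

Run:
```python
from h import *
s=readout.sense(); R=s['ee_rot']; print(s['time_s'],s['position'].round(4),np.round(R,3).tolist(),s['joint_pos'].round(2),s['grip_width'])
C=cam('wrist'); im=read_camera('wrist'); cv2.imwrite('pics/w7.png',im); np.savez('w7.npz',K=C[0],R=C[1],t=C[2],Rt=R,p=s['position'])
print(proj([.6076,.0677,.055],C))
cv2.imwrite('pics/w7b.png',cv2.resize(im[20:320,60:460],(800,600),interpolation=3))
```

```text
13.9 [0.5938 0.0207 0.1475] [[0.265, 0.964, -0.001], [0.964, -0.265, 0.0], [0.0, -0.001, -1.0]] [-0.65  0.42  0.65  1.88 -0.31  0.95 -0.13] 0.3564478273561857
[[258.12221575 132.75269924]]
```

View pics/w7b.png

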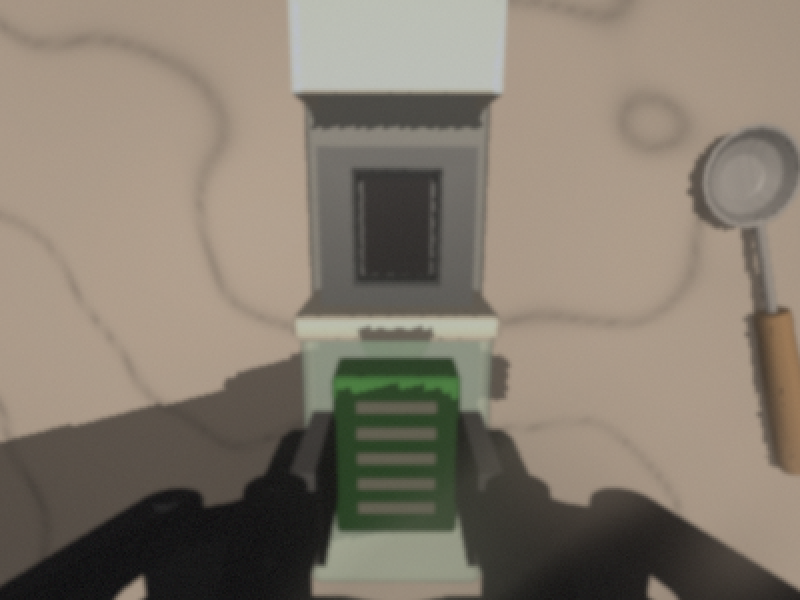

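The hole is at crop (352–441, 168–284), centre px (258.2,133), matching the prediction of (258.1,132.8). The cartridge is straight in the jaws at crop columns 335–458. Next I'll compute its offset along tool x.

Run:
```python
from h import *
d=np.load('w7.npz');C=(d['K'],d['R'],d['t']);R=d['Rt'];p=d['p']
tl=lambda px,z:((onplane(px,z,C)-p)@R*1000).round(1)
im=cv2.imread('pics/w7.png'); hsv=cv2.cvtColor(im,cv2.COLOR_BGR2HSV)
print('V col 240',hsv[190:295,232,2].tolist())
for z in(.175,.1823): print('cart z',z,tl([(258,209.5),(258,285),(228,250),(288.5,250)],z).tolist())
print('hole',tl([(258,104),(258,162),(236,133),(280.5,133)],.055).tolist())
```

```text
V col 240 [153, 148, 148, 146, 147, 145, 145, 139, 122, 91, 70, 66, 64, 66, 65, 67, 69, 81, 98, 113, 119, 125, 124, 114, 97, 79, 72, 69, 69, 68, 68, 67, 68, 68, 69, 68, 68, 68, 69, 67, 67, 68, 68, 66, 65, 69, 68, 68, 67, 66, 66, 68, 67, 66, 66, 66, 66, 67, 66, 66, 67, 65, 67, 66, 66, 64, 67, 67, 65, 66, 66, 65, 66, 66, 65, 67, 67, 65, 66, 65, 66, 67, 66, 66, 67, 67, 68, 67, 66, 66, 67, 66, 66, 68, 77, 100, 124, 141, 148, 157, 161, 163, 162, 162, 161]
cart z 0.175 [[18.1, 0.8, -27.5], [-26.3, 0.9, -27.5], [-4.9, -15.2, -27.5], [-4.8, 17.2, -27.6]]
cart z 0.1823 [[20.6, 0.8, -34.8], [-21.4, 0.9, -34.8], [-1.1, -14.4, -34.8], [-1.1, 16.3, -34.9]]
hole [[73.5, 0.8, 92.5], [22.6, 0.9, 92.5], [48.7, -18.8, 92.5], [48.7, 20.9, 92.5]]
```

Emit:
play_rows([
  {"x": 0.04, "y": 0, "z": 0, "rx": 0, "ry": 0, "rz": 0},
  {"x": 0.08, "y": 0, "z": 0, "rx": 0, "ry": 0, "rz": 0},
  {"x": 0.099, "y": 0, "z": 0.03, "rx": 0, "ry": 0, "rz": 0},
  {"x": 0.099, "y": 0, "z": 0.09, "rx": 0, "ry": 0, "rz": 0},
  {"x": 0.099, "y": 0, "z": 0.14, "rx": 0, "ry": 0, "rz": 0},
  {"x": 0.099, "y": 0, "z": 0.17, "rx": 0, "ry": 0, "rz": 0},
  {"x": 0.099, "y": 0, "z": 0.18, "rx": 0, "ry": 0, "rz": 0},
  {"x": 0.099, "y": 0, "z": 0.18, "rx": 0, "ry": 0, "rz": 0},
  {"x": 0.099, "y": 0, "z": 0.18, "rx": 0, "ry": 0, "rz": 0},
])

```text
time_s: 14.85
position: [0.608, 0.0672, 0.0586]
ee_rot: [[0.267, 0.964, 0.001], [0.964, -0.267, 0.0], [0.0, 0.001, -1.0]]
wrist_force: [-0.1, 0.3, -0.3]
grip_width: 0.351
grasp_force: 59.5
```

Emit:
play_rows([
  {"x": 0, "y": 0, "z": 0.01, "rx": 0, "ry": 0, "rz": 0},
  {"x": 0, "y": 0, "z": 0.02, "rx": 0, "ry": 0, "rz": 0},
  {"x": 0, "y": 0, "z": 0.026, "rx": 0, "ry": 0, "rz": 0},
  {"x": 0, "y": 0, "z": 0.032, "rx": 0, "ry": 0, "rz": 0},
  {"x": 0, "y": 0, "z": 0.032, "rx": 0, "ry": 0, "rz": 0},
])

```text
time_s: 15.35
position: [0.6072, 0.0671, 0.0414]
ee_rot: [[0.266, 0.964, -0.001], [0.964, -0.266, -0.0], [-0.0, -0.001, -1.0]]
wrist_force: [-0.7, 0.1, 0.5]
grip_width: 0.354
grasp_force: 59.5
```

Emit:
play_rows([
  {"x": 0, "y": 0, "z": 0.003, "rx": 0, "ry": 0, "rz": 0},
  {"x": 0, "y": 0, "z": 0.006, "rx": 0, "ry": 0, "rz": 0},
  {"x": 0, "y": 0, "z": 0.009, "rx": 0, "ry": 0, "rz": 0},
  {"x": 0, "y": 0, "z": 0.009, "rx": 0, "ry": 0, "rz": 0},
])

```text
time_s: 15.75
position: [0.6073, 0.0672, 0.0371]
ee_rot: [[0.266, 0.964, -0.0], [0.964, -0.266, -0.0], [-0.0, -0.0, -1.0]]
wrist_force: [0.4, 0.1, -0.7]
grip_width: 0.356
grasp_force: 59.5
```

Run:
```python
from h import *
im=read_camera('wrist'); cv2.imwrite('pics/w8.png',im); g=cv2.cvtColor(im,6)
s=readout.sense();C=cam('wrist');R=s['ee_rot'];p=s['position'];print(p,s['wrist_force'])
c=blobs(im,(40,75,30),(80,255,255),100)[-1]; print(cv2.boundingRect(c))
print(im[100:235,232].sum(1).tolist())
```

```text
[0.6073785  0.06716211 0.03723422] [-0.21241258 -0.32330713  0.09268573]
(225, 198, 66, 88)
[542, 540, 538, 542, 535, 541, 539, 536, 539, 539, 538, 536, 535, 539, 539, 539, 536, 537, 537, 536, 538, 539, 537, 537, 540, 539, 538, 538, 536, 537, 532, 537, 537, 535, 525, 494, 431, 345, 265, 224, 221, 231, 279, 334, 370, 381, 385, 382, 385, 381, 384, 381, 380, 380, 379, 379, 383, 381, 374, 366, 314, 225, 173, 146, 157, 149, 149, 148, 148, 142, 145, 149, 143, 160, 200, 244, 259, 257, 257, 252, 256, 257, 255, 254, 257, 256, 253, 249, 250, 247, 230, 201, 176, 139, 115, 116, 117, 119, 127, 132, 138, 131, 135, 137, 137, 139, 145, 166, 198, 225, 243, 254, 260, 256, 254, 253, 238, 198, 158, 144, 138, 139, 145, 149, 144, 145, 143, 143, 144, 137, 137, 142, 147, 140, 144]
```

Emit:
play_rows([
  {"x": 0, "y": 0, "z": 0.003, "rx": 0, "ry": 0, "rz": 0},
  {"x": 0, "y": 0, "z": 0.006, "rx": 0, "ry": 0, "rz": 0},
  {"x": 0, "y": 0, "z": 0.006, "rx": 0, "ry": 0, "rz": 0},
])

```text
time_s: 16.1
position: [0.6073, 0.0672, 0.0341]
ee_rot: [[0.267, 0.964, -0.0], [0.964, -0.267, -0.0], [-0.0, -0.0, -1.0]]
wrist_force: [-1.0, 0.1, -1.1]
grip_width: 0.352
grasp_force: 59.5
```

Emit:
play_rows([
  {"x": 0, "y": 0, "z": 0.003, "rx": 0, "ry": 0, "rz": 0},
  {"x": 0, "y": 0, "z": 0.006, "rx": 0, "ry": 0, "rz": 0},
  {"x": 0, "y": 0, "z": 0.006, "rx": 0, "ry": 0, "rz": 0},
])

```text
time_s: 16.4
position: [0.6073, 0.0671, 0.0311]
ee_rot: [[0.267, 0.964, -0.0], [0.964, -0.267, -0.0], [-0.0, -0.0, -1.0]]
wrist_force: [-0.3, -0.3, -0.6]
grip_width: 0.353
grasp_force: 59.5
```

Emit:
play_rows([
  {"x": 0, "y": 0, "z": 0.002, "rx": 0, "ry": 0, "rz": 0},
  {"x": 0, "y": 0, "z": 0.004, "rx": 0, "ry": 0, "rz": 0},
  {"x": 0, "y": 0, "z": 0.004, "rx": 0, "ry": 0, "rz": 0},
])

```text
time_s: 16.7
position: [0.6076, 0.0672, 0.0302]
ee_rot: [[0.267, 0.964, 0.0], [0.964, -0.267, 0.001], [0.001, 0.0, -1.0]]
wrist_force: [-7.7, -0.2, 16.7]
grip_width: 0.355
grasp_force: 69.8
```

Emit:
play_rows([
  {"x": 0, "y": 0, "z": 0.002, "rx": 0, "ry": 0, "rz": 0},
  {"x": 0, "y": 0, "z": 0.003, "rx": 0, "ry": 0, "rz": 0},
  {"x": 0, "y": 0, "z": 0.003, "rx": 0, "ry": 0, "rz": 0},
])

```text
time_s: 17.0
position: [0.6077, 0.0672, 0.03]
ee_rot: [[0.267, 0.964, 0.001], [0.964, -0.267, 0.002], [0.002, 0.0, -1.0]]
wrist_force: [-15.5, -0.1, 43.2]
grip_width: 0.351
grasp_force: 83.9
```

Contact: the tips are on the deck with the cartridge on the lifter. I'll back off a touch and release.

Emit:
play_rows([
  {"x": 0, "y": 0, "z": -0.006, "rx": 0, "ry": 0, "rz": 0},
  {"x": 0, "y": 0, "z": -0.006, "rx": 0, "ry": 0, "rz": 0},
])

```text
time_s: 17.2
position: [0.6077, 0.0672, 0.0313]
ee_rot: [[0.267, 0.964, 0.001], [0.964, -0.267, 0.0], [0.0, 0.001, -1.0]]
wrist_force: [0.7, 0.5, -0.1]
grip_width: 0.353
grasp_force: 59.6
```

Emit:
play_rows([
  {"x": 0, "y": 0, "z": 0, "rx": 0, "ry": 0, "rz": 0},
  {"x": 0, "y": 0, "z": 0, "rx": 0, "ry": 0, "rz": 0},
  {"x": 0, "y": 0, "z": 0, "rx": 0, "ry": 0, "rz": 0},
  {"x": 0, "y": 0, "z": 0, "rx": 0, "ry": 0, "rz": 0},
  {"x": 0, "y": 0, "z": -0.04, "rx": 0, "ry": 0, "rz": 0},
  {"x": 0, "y": 0, "z": -0.1, "rx": 0, "ry": 0, "rz": 0},
  {"x": 0, "y": 0, "z": -0.12, "rx": 0, "ry": 0, "rz": 0},
  {"x": 0, "y": 0, "z": -0.12, "rx": 0, "ry": 0, "rz": 0},
], fingers=0.05)

```text
time_s: 18.0
position: [0.6083, 0.0674, 0.0921]
ee_rot: [[0.266, 0.964, 0.002], [0.964, -0.266, 0.001], [0.001, 0.002, -1.0]]
wrist_force: [-0.1, -0.0, -1.2]
grip_width: 0.527
grasp_force: 0.0
```

Run:
```python
from h import *
s=readout.sense();print(s['time_s'],s['position'],s['wrist_force'].round(1));C=cam('wrist')
im=read_camera('wrist'); cv2.imwrite('pics/w9.png',im); R=s['ee_rot']
for c in blobs(im,(40,75,20),(80,255,255),100):
    for z in(.055,.065):
        r=rect(c,z,C); print(cv2.boundingRect(c),z,r,(R.T@(np.r_[r[:2]/1000,0]-s['position']))[:2].round(4))
print(im[130:270,258].sum(1).tolist())
```

```text
18.0 [0.60830974 0.06736548 0.09207525] [-0.1 -0.  -1.2]
(234, 176, 46, 62) 0.055 [607.4  65.   48.3  33.6  74.5] [-0.0026 -0.0004]
(234, 176, 46, 62) 0.065 [608.4  68.2  46.   32.   74.5] [ 0.0007 -0.0003]
[455, 366, 268, 226, 214, 216, 229, 269, 324, 368, 383, 382, 387, 387, 387, 384, 385, 382, 385, 372, 333, 261, 189, 153, 152, 144, 149, 144, 174, 218, 250, 265, 268, 266, 261, 264, 265, 265, 262, 256, 257, 231, 202, 182, 162, 135, 140, 139, 139, 160, 194, 232, 265, 272, 273, 270, 272, 281, 323, 404, 476, 498, 470, 400, 308, 258, 230, 202, 208, 240, 259, 255, 233, 185, 156, 142, 149, 183, 223, 251, 255, 240, 198, 159, 146, 148, 174, 216, 249, 258, 240, 200, 155, 142, 147, 171, 214, 250, 257, 237, 197, 156, 143, 136, 141, 133, 137, 136, 125, 128, 130, 127, 126, 128, 131, 136, 131, 160, 185, 204, 209, 211, 210, 213, 214, 209, 215, 213, 218, 216, 224, 234, 248, 263, 265, 266, 266, 269, 261, 267]
```

The cartridge sits in the recess (32x46 mm blob at z 0.065). Shutting the fingers and pressing slowly.

Emit:
play_rows([
  {"x": 0, "y": 0, "z": 0, "rx": 0, "ry": 0, "rz": 0},
  {"x": 0, "y": 0, "z": 0, "rx": 0, "ry": 0, "rz": 0},
  {"x": 0, "y": 0, "z": 0, "rx": 0, "ry": 0, "rz": 0},
  {"x": 0, "y": 0, "z": 0, "rx": 0, "ry": 0, "rz": 0},
  {"x": 0, "y": 0, "z": 0.03, "rx": 0, "ry": 0, "rz": 0},
  {"x": 0, "y": 0, "z": 0.06, "rx": 0, "ry": 0, "rz": 0},
  {"x": 0, "y": 0, "z": 0.08, "rx": 0, "ry": 0, "rz": 0},
  {"x": 0, "y": 0, "z": 0.09, "rx": 0, "ry": 0, "rz": 0},
  {"x": 0, "y": 0, "z": 0.09, "rx": 0, "ry": 0, "rz": 0},
], fingers=-1)

```text
time_s: 18.95
position: [0.6069, 0.0669, 0.0448]
ee_rot: [[0.267, 0.964, -0.002], [0.964, -0.267, -0.001], [-0.001, -0.001, -1.0]]
wrist_force: [-0.1, 0.5, 0.8]
grip_width: -0.0
grasp_force: 0.0
```

Emit:
play_rows([
  {"x": 0, "y": 0, "z": 0.004, "rx": 0, "ry": 0, "rz": 0},
  {"x": 0, "y": 0, "z": 0.008, "rx": 0, "ry": 0, "rz": 0},
  {"x": 0, "y": 0, "z": 0.012, "rx": 0, "ry": 0, "rz": 0},
  {"x": 0, "y": 0, "z": 0.016, "rx": 0, "ry": 0, "rz": 0},
  {"x": 0, "y": 0, "z": 0.016, "rx": 0, "ry": 0, "rz": 0},
])

```text
time_s: 19.45
position: [0.6076, 0.0672, 0.0379]
ee_rot: [[0.266, 0.964, 0.0], [0.964, -0.266, 0.0], [0.0, 0.0, -1.0]]
wrist_force: [-0.4, -0.0, -0.7]
grip_width: -0.0
grasp_force: 0.0
```

Emit:
play_rows([
  {"x": 0, "y": 0, "z": 0.003, "rx": 0, "ry": 0, "rz": 0},
  {"x": 0, "y": 0, "z": 0.006, "rx": 0, "ry": 0, "rz": 0},
  {"x": 0, "y": 0, "z": 0.006, "rx": 0, "ry": 0, "rz": 0},
])

```text
time_s: 19.75
position: [0.6075, 0.0672, 0.0349]
ee_rot: [[0.266, 0.964, 0.0], [0.964, -0.266, 0.0], [0.0, 0.0, -1.0]]
wrist_force: [1.0, 0.4, 1.2]
grip_width: -0.0
grasp_force: 0.6
```

Emit:
play_rows([
  {"x": 0, "y": 0, "z": 0.002, "rx": 0, "ry": 0, "rz": 0},
  {"x": 0, "y": 0, "z": 0.004, "rx": 0, "ry": 0, "rz": 0},
  {"x": 0, "y": 0, "z": 0.004, "rx": 0, "ry": 0, "rz": 0},
])

```text
time_s: 20.05
position: [0.6076, 0.0672, 0.0329]
ee_rot: [[0.267, 0.964, 0.0], [0.964, -0.267, 0.0], [0.0, 0.0, -1.0]]
wrist_force: [0.0, 0.9, 2.4]
grip_width: -0.002
grasp_force: 1.3
```

Emit:
play_rows([
  {"x": 0, "y": 0, "z": 0.002, "rx": 0, "ry": 0, "rz": 0},
  {"x": 0, "y": 0, "z": 0.003, "rx": 0, "ry": 0, "rz": 0},
  {"x": 0, "y": 0, "z": 0.003, "rx": 0, "ry": 0, "rz": 0},
])

```text
time_s: 20.35
position: [0.6076, 0.0672, 0.0314]
ee_rot: [[0.267, 0.964, 0.0], [0.964, -0.267, 0.0], [0.0, 0.0, -1.0]]
wrist_force: [-0.1, -0.1, 3.5]
grip_width: -0.004
grasp_force: 1.8
```

Emit:
play_rows([
  {"x": 0, "y": 0, "z": 0.002, "rx": 0, "ry": 0, "rz": 0},
  {"x": 0, "y": 0, "z": 0.003, "rx": 0, "ry": 0, "rz": 0},
  {"x": 0, "y": 0, "z": 0.003, "rx": 0, "ry": 0, "rz": 0},
])

```text
time_s: 20.65
position: [0.6077, 0.0672, 0.0305]
ee_rot: [[0.267, 0.964, 0.0], [0.964, -0.267, 0.0], [0.001, 0.0, -1.0]]
wrist_force: [-2.3, 0.8, 15.7]
grip_width: 0.002
grasp_force: 7.8
```

A firm stop at 0.0305, which is where flush is expected. One more small push, then up to look.

Emit:
play_rows([
  {"x": 0, "y": 0, "z": 0.001, "rx": 0, "ry": 0, "rz": 0},
  {"x": 0, "y": 0, "z": 0.001, "rx": 0, "ry": 0, "rz": 0},
  {"x": 0, "y": 0, "z": 0.001, "rx": 0, "ry": 0, "rz": 0},
])

```text
time_s: 20.95
position: [0.6078, 0.0672, 0.0304]
ee_rot: [[0.267, 0.964, 0.001], [0.964, -0.267, 0.001], [0.001, 0.0, -1.0]]
wrist_force: [-6.5, 0.4, 23.3]
grip_width: 0.002
grasp_force: 11.7
```

Emit:
play_rows([
  {"x": 0, "y": 0, "z": -0.02, "rx": 0, "ry": 0, "rz": 0},
  {"x": 0, "y": 0, "z": -0.09, "rx": 0, "ry": 0, "rz": 0},
  {"x": -0.05, "y": 0, "z": -0.18, "rx": 0, "ry": 0, "rz": 0},
  {"x": -0.1, "y": 0, "z": -0.22, "rx": 0, "ry": 0, "rz": 0},
  {"x": -0.1, "y": 0, "z": -0.22, "rx": 0, "ry": 0, "rz": 0},
  {"x": -0.1, "y": 0, "z": -0.22, "rx": 0, "ry": 0, "rz": 0},
])

```text
time_s: 21.55
position: [0.5941, 0.0188, 0.1398]
ee_rot: [[0.267, 0.964, 0.001], [0.964, -0.267, 0.001], [0.001, 0.001, -1.0]]
wrist_force: [0.5, 1.0, -0.2]
grip_width: 0.001
grasp_force: 0.0
```

Run:
```python
from h import *
s=readout.sense();print(s['time_s'],s['position'],s['wrist_force'].round(1));C=cam('wrist')
im=read_camera('wrist'); cv2.imwrite('pics/w10.png',im); R=s['ee_rot']
for c in blobs(im,(40,75,20),(80,255,255),100):
    for z in(.055,.065):
        r=rect(c,z,C); print(cv2.boundingRect(c),z,r,(R.T@(np.r_[r[:2]/1000,0]-s['position']))[:2].round(4))
cv2.imwrite('pics/w10b.png',cv2.resize(im[60:220,150:360],(787,600),interpolation=3))
```

```text
21.55 [0.59410808 0.01881994 0.13975408] [ 0.5  1.  -0.2]
(239, 106, 38, 53) 0.055 [608.1  66.4  44.3  31.8  74.8] [0.0495 0.0007]
(239, 106, 38, 53) 0.065 [608.3  67.1  42.5  30.6  74.8] [0.0502 0.0007]
```

View pics/w10b.png

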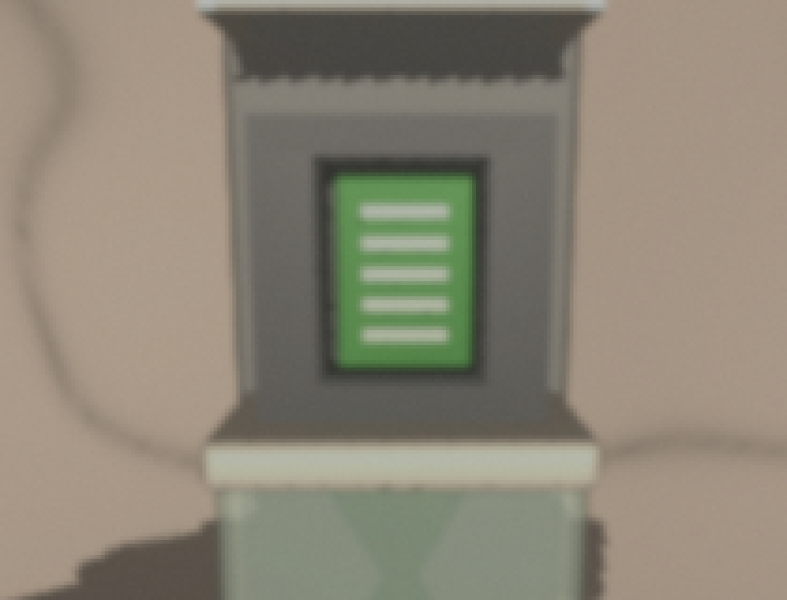

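The cartridge is flush: 44.3x31.8 mm when cast on the deck plane, centred in the recess, gaps even. Now the shut fingers go behind the lug and push the cap home.

Emit:
play_rows([
  {"x": 0.08, "y": 0, "z": -0.02, "rx": 0, "ry": 0, "rz": 0},
  {"x": 0.17, "y": 0, "z": -0.02, "rx": 0, "ry": 0, "rz": 0},
  {"x": 0.26, "y": 0, "z": -0.02, "rx": 0, "ry": 0, "rz": 0},
  {"x": 0.35, "y": 0, "z": -0.02, "rx": 0, "ry": 0, "rz": 0},
  {"x": 0.4, "y": 0, "z": 0, "rx": 0, "ry": 0, "rz": 0},
  {"x": 0.4, "y": 0, "z": 0, "rx": 0, "ry": 0, "rz": 0},
  {"x": 0.4, "y": 0, "z": 0.06, "rx": 0, "ry": 0, "rz": 0},
  {"x": 0.4, "y": 0, "z": 0.12, "rx": 0, "ry": 0, "rz": 0},
  {"x": 0.4, "y": 0, "z": 0.17, "rx": 0, "ry": 0, "rz": 0},
  {"x": 0.4, "y": 0, "z": 0.188, "rx": 0, "ry": 0, "rz": 0},
])

```text
time_s: 22.6
position: [0.6453, 0.2112, 0.0418]
ee_rot: [[0.266, 0.964, -0.005], [0.964, -0.266, -0.002], [-0.003, -0.004, -1.0]]
wrist_force: [0.1, 0.1, -0.1]
grip_width: 0.003
grasp_force: 0.0
```

Emit:
play_rows([
  {"x": -0.01, "y": 0, "z": 0, "rx": 0, "ry": 0, "rz": 0},
  {"x": -0.02, "y": 0, "z": 0, "rx": 0, "ry": 0, "rz": 0},
  {"x": -0.04, "y": 0, "z": 0, "rx": 0, "ry": 0, "rz": 0},
  {"x": -0.06, "y": 0, "z": 0, "rx": 0, "ry": 0, "rz": 0},
  {"x": -0.08, "y": 0, "z": 0, "rx": 0, "ry": 0, "rz": 0},
  {"x": -0.1, "y": 0, "z": 0, "rx": 0, "ry": 0, "rz": 0},
])

```text
time_s: 23.2
position: [0.6342, 0.1627, 0.046]
ee_rot: [[0.267, 0.964, 0.001], [0.964, -0.267, 0.001], [0.001, 0.001, -1.0]]
wrist_force: [1.2, 2.1, 1.3]
grip_width: 0.002
grasp_force: 1.2
```

Emit:
play_rows([
  {"x": -0.02, "y": 0, "z": 0, "rx": 0, "ry": 0, "rz": 0},
  {"x": -0.04, "y": 0, "z": 0, "rx": 0, "ry": 0, "rz": 0},
  {"x": -0.055, "y": 0, "z": 0, "rx": 0, "ry": 0, "rz": 0},
  {"x": -0.07, "y": 0, "z": 0, "rx": 0, "ry": 0, "rz": 0},
  {"x": -0.08, "y": 0, "z": 0, "rx": 0, "ry": 0, "rz": 0},
  {"x": -0.08, "y": 0, "z": 0, "rx": 0, "ry": 0, "rz": 0},
])

```text
time_s: 23.8
position: [0.6234, 0.1251, 0.0453]
ee_rot: [[0.266, 0.964, 0.0], [0.964, -0.266, 0.001], [0.001, 0.0, -1.0]]
wrist_force: [1.6, 2.8, 0.9]
grip_width: -0.003
grasp_force: 1.6
```

Emit:
play_rows([
  {"x": -0.006, "y": 0, "z": 0, "rx": 0, "ry": 0, "rz": 0},
  {"x": -0.012, "y": 0, "z": 0, "rx": 0, "ry": 0, "rz": 0},
  {"x": -0.018, "y": 0, "z": 0, "rx": 0, "ry": 0, "rz": 0},
  {"x": -0.018, "y": 0, "z": 0, "rx": 0, "ry": 0, "rz": 0},
])

```text
time_s: 24.2
position: [0.6208, 0.1163, 0.0452]
ee_rot: [[0.266, 0.964, -0.0], [0.964, -0.266, 0.0], [-0.0, -0.0, -1.0]]
wrist_force: [0.5, -0.6, -0.1]
grip_width: 0.004
grasp_force: 0.0
```

Emit:
play_rows([
  {"x": -0.006, "y": 0, "z": 0, "rx": 0, "ry": 0, "rz": 0},
  {"x": -0.01, "y": 0, "z": 0, "rx": 0, "ry": 0, "rz": 0},
  {"x": -0.01, "y": 0, "z": 0, "rx": 0, "ry": 0, "rz": 0},
])

```text
time_s: 24.5
position: [0.6193, 0.1105, 0.0452]
ee_rot: [[0.267, 0.964, -0.001], [0.964, -0.267, -0.001], [-0.001, -0.0, -1.0]]
wrist_force: [0.5, 0.5, 0.3]
grip_width: -0.004
grasp_force: 0.0
```

Emit:
play_rows([
  {"x": -0.004, "y": 0, "z": 0, "rx": 0, "ry": 0, "rz": 0},
  {"x": -0.006, "y": 0, "z": 0, "rx": 0, "ry": 0, "rz": 0},
  {"x": -0.006, "y": 0, "z": 0, "rx": 0, "ry": 0, "rz": 0},
])

```text
time_s: 24.8
position: [0.6189, 0.109, 0.0452]
ee_rot: [[0.266, 0.964, 0.0], [0.964, -0.266, 0.0], [0.0, -0.0, -1.0]]
wrist_force: [1.7, 3.8, -1.7]
grip_width: -0.0
grasp_force: 1.9
```

Emit:
play_rows([
  {"x": -0.003, "y": 0, "z": 0, "rx": 0, "ry": 0, "rz": 0},
  {"x": -0.004, "y": 0, "z": 0, "rx": 0, "ry": 0, "rz": 0},
  {"x": -0.004, "y": 0, "z": 0, "rx": 0, "ry": 0, "rz": 0},
])

```text
time_s: 25.1
position: [0.6189, 0.1088, 0.0453]
ee_rot: [[0.265, 0.964, 0.001], [0.964, -0.265, 0.002], [0.002, 0.0, -1.0]]
wrist_force: [4.4, 11.7, -5.6]
grip_width: -0.001
grasp_force: 5.9
```

Emit:
play_rows([
  {"x": 0.02, "y": 0, "z": 0, "rx": 0, "ry": 0, "rz": 0},
  {"x": 0.04, "y": 0, "z": -0.03, "rx": 0, "ry": 0, "rz": 0},
  {"x": 0.03, "y": 0, "z": -0.12, "rx": 0, "ry": 0, "rz": 0},
  {"x": -0.05, "y": 0, "z": -0.2, "rx": 0, "ry": 0, "rz": 0},
  {"x": -0.14, "y": 0, "z": -0.25, "rx": 0, "ry": 0, "rz": 0},
  {"x": -0.14, "y": 0, "z": -0.25, "rx": 0, "ry": 0, "rz": 0},
  {"x": -0.14, "y": 0, "z": -0.25, "rx": 0, "ry": 0, "rz": 0},
])

```text
time_s: 25.8
position: [0.5999, 0.0377, 0.1715]
ee_rot: [[0.269, 0.963, 0.002], [0.963, -0.269, 0.001], [0.001, 0.001, -1.0]]
wrist_force: [0.6, 0.2, -0.4]
grip_width: 0.0
grasp_force: 0.0
```

Run:
```python
from h import *
s=readout.sense();print(s['time_s'],s['position'],s['wrist_force'].round(1));C=cam('wrist')
im=read_camera('wrist'); cv2.imwrite('pics/w11.png',im)
a=np.radians(74.6);u=np.array([np.cos(a),np.sin(a)]);v=np.array([-u[1],u[0]])
k=lambda X:(X[:,:2]*1000-np.array([636.2,179.1]))@np.c_[u,v]+[180,0]
for c in blobs(im,(0,100,30),(22,255,255),80): X=k(onplane(c[:,0],.088,C)); print('lug',cv2.boundingRect(c),X.min(0).round(1),X.max(0).round(1))
m=cv2.cvtColor(im,6)
for u_ in(235,258,280): print('col',u_,m[60:190,u_].tolist())
```

```text
25.8 [0.59993928 0.03766147 0.17145866] [ 0.6  0.2 -0.4]
lug (228, 119, 57, 11) [ 86.7 -26. ] [95.2 21.9]
lug (426, 186, 22, 72) [ -35.6 -186.5] [  35.7 -156.2]
col 235 [130, 131, 131, 131, 130, 130, 130, 130, 130, 129, 130, 129, 130, 129, 128, 130, 129, 129, 130, 129, 129, 130, 130, 129, 128, 128, 129, 128, 128, 129, 128, 127, 129, 128, 128, 128, 128, 128, 128, 127, 128, 128, 128, 131, 137, 151, 167, 173, 174, 175, 175, 174, 174, 173, 174, 172, 165, 146, 123, 117, 123, 126, 127, 126, 124, 122, 121, 116, 109, 99, 95, 103, 124, 151, 167, 172, 175, 174, 174, 174, 174, 175, 173, 173, 174, 175, 173, 173, 173, 173, 173, 174, 173, 174, 172, 173, 173, 173, 172, 174, 173, 173, 173, 173, 173, 173, 173, 174, 173, 172, 173, 173, 173, 172, 173, 172, 172, 171, 171, 171, 170, 171, 169, 158, 133, 104, 91, 88, 89, 93]
col 258 [131, 131, 131, 131, 129, 130, 130, 131, 130, 130, 131, 131, 129, 130, 131, 130, 130, 130, 130, 130, 129, 129, 130, 129, 129, 131, 130, 129, 129, 129, 128, 129, 128, 128, 128, 129, 128, 129, 129, 128, 128, 128, 129, 130, 137, 152, 168, 173, 174, 174, 174, 174, 175, 174, 173, 17
[... 320 characters left out ...]
 170, 170, 168, 157, 132, 97, 80, 77, 77, 76]
col 280 [131, 131, 131, 131, 131, 131, 130, 130, 130, 131, 131, 130, 130, 131, 129, 130, 130, 130, 130, 129, 130, 130, 132, 130, 130, 130, 130, 129, 129, 130, 129, 129, 129, 129, 129, 128, 128, 130, 129, 129, 130, 128, 128, 131, 139, 156, 168, 174, 174, 175, 174, 174, 174, 173, 174, 173, 166, 146, 124, 118, 124, 127, 127, 126, 124, 122, 121, 116, 106, 100, 115, 143, 163, 172, 174, 174, 174, 174, 175, 174, 174, 173, 173, 173, 173, 174, 174, 173, 175, 173, 174, 173, 173, 173, 172, 172, 173, 173, 174, 174, 174, 173, 173, 172, 173, 173, 173, 174, 173, 173, 173, 172, 173, 172, 173, 172, 171, 171, 171, 171, 170, 170, 168, 157, 132, 103, 86, 84, 83, 86]
```

The lug centre is now at keeper x ≈ 91–92 (home is 92). The stop was hard and the tool is clear. Handing in.

```bash
python3 -c "
from cell import manip; print(manip.finish_job())"
```

```text
the job is handed in; nothing more can be done
None
```

I pressed the green cartridge flush into the recess and pushed the cap home against its stop; the job is handed in at about 26 s, but the hand-in returned no verdict.

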